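# Swing a notched blank home in a leaf drill jig and shut the leaf

### The job

First take the brush off the plate in the drill jig and lay it flat in the grey tray. Then turn the plate square: with the notch of its back corner bearing on the brass stop peg where it lies, and never sliding away from that peg, push its opposite, front corner round until its two back notches sit fully home on the two pegs. Last, shut the blue leaf with the black knob fully down over it and let go; leave everything standing around where it is.

Things in the scene. Friction and masses are not known exactly. Their poses are not given: they have to be found in the camera images.
- drill_jig: Grey leaf drill jig, fixed. x points to its back (the hinge), y to its left, z up. Origin: on the bench under the centre of a seated plate. Base 175x200x10 mm, x -78 to +97 mm. Two steel rest rails across it (x -42 to -30 and +8 to +20, y +-95 mm) carry the plate 22 mm above the bench.
- jig_seat (a point): Where plate_mid must end: 27 mm above the jig's origin, the centre of a plate that lies flat on the rails, square with the jig, its two back notches on the pegs. Axes as the jig's.
- stop_peg_a: Brass stop peg, 10 mm thick, top 31 mm above the bench, fixed on the jig's base at x +47, y +48.5 or -48.5 mm in the jig's axes (left or right): the one at the plate's back corner at the start, in its notch or up to 5 mm from it. Origin at its foot; its yaw means nothing.
- stop_peg_b: The like peg at the other side: x +47, y -48.5 or +48.5 mm. Origin at its foot.
- plate_mid (a point): Square aluminium blank, 108x108x10 mm, 0.19 to 0.38 kg, loose, flat on the rails (22 to 32 mm above the bench), each corner notched 12x12 mm, so each edge is 84 mm long. The point is its centre; x, y lie along its edges. It starts cornerwise, 0.66 to 0.91 rad askew, a corner at stop_peg_a. Home, notch faces (42 mm from the centre lines) meet both pegs; 1.5 mm play sideways. Any edge may end at the back.
- leaf (a joint): Hinged leaf over the plate, rad: 0 shut, 0.70 wide open (its stop). Its hinge line runs along the jig's y; it stays at any angle (friction; about 2 N at the knob shuts it, 4 N raises it). Open frame 106 mm wide, 7 mm thick, its front at the jig's x -72 mm when shut; a steel lip under it then comes down 4.5 mm ahead of a seated plate's front edge, so it shuts only over a plate that is home.
- leaf_hinge (a point): Middle of the leaf's hinge line: 78 mm behind and 40 mm above the jig's origin.
- leaf_knob (a point): Centre of the black ball knob, 24 mm across, on a stem on top of the leaf's front: 138 mm from the hinge line along the leaf. With the leaf shut it is at x -60, y 0, z +64.5 mm in the jig's axes; opening swings it up and back.
- brush_mid (a point): Flat dusting brush, 162x30x10 mm, loose, lying on top of the plate (underside 32 mm above the bench). The point is its centre, half-way up (5 mm above its underside); its y axis runs along it to the handle's end (wooden handle 24 mm wide, from y -30 to +81 mm), bristles at y -81 to -48 mm.
- brush_tray: Grey open tray, 80x200x24 mm outside, walls 4 mm, fixed. Origin: centre of its underside; its long side runs along its y. It stands to the front left or the front right of the jig; at the right a tall steel side panel stands about 0.15 m beyond its middle.
- tray_floor (a point): Centre of the tray's inner floor, 5 mm above the bench. Axes as the tray's.
- oil_jar: White jar with black cap, 53 mm across, 90 mm high, loose, standing left of the jig; leave it alone. Origin: centre of its underside.
- wax_jar: Grey jar with black cap, 57 mm across, 60 mm high, loose, standing right of the jig; leave it alone. Origin: centre of its underside.
- die_case: Red plastic box, 76x154x43 mm, fixed in place where the tray is not (front right or front left); origin: centre of its underside, long side along its y.

How it is judged:
On the way, in this order (a step that is already met when the one before it is completed fails the run):
1. the brush lies flat in the grey tray, let go (x of brush_mid in the frame of tray_floor between -0.03 and 0.03 m and y of brush_mid in the frame of tray_floor between -0.03 and 0.03 m and z of brush_mid in the frame of tray_floor below 0.013 m and angle between brush_mid's own z axis and vertical below 0.15 rad and contact force between brush and the fingers below 0.1 N), for 0.2 s.
2. while the plate is still well askew (14 degrees or more), it bears on the stop peg at its back corner (contact force between plate and stop_peg_a above 0.3 N and angle between the x axis of plate_mid and the x axis of jig_seat, either way round above 0.25 rad and angle between the x axis of plate_mid and the y axis of jig_seat, either way round above 0.25 rad).
3. the plate lies square and home, its back notches on the two pegs (horizontal distance between plate_mid and jig_seat below 0.0045 m and (angle between the x axis of plate_mid and the x axis of jig_seat, either way round below 0.035 rad or angle between the x axis of plate_mid and the y axis of jig_seat, either way round below 0.035 rad) and z of plate_mid in the frame of jig_seat between -0.004 and 0.004 m), for 0.2 s.
4. the leaf is shut (value of joint leaf below 0.035 rad), for 0.2 s.
At the end, for the whole second after the job is handed in: The brush lies flat in the tray (its centre within 30 mm of the tray's middle each way); the plate lies flat on the jig's rails with its centre within 4.5 mm of the seat and its edges within 2 degrees of square with the jig; the leaf is within 2 degrees of fully shut; all is at rest (all of step 3 and x of brush_mid in the frame of tray_floor between -0.03 and 0.03 m and y of brush_mid in the frame of tray_floor between -0.03 and 0.03 m and z of brush_mid in the frame of tray_floor below 0.013 m and angle between brush_mid's own z axis and vertical below 0.15 rad and value of joint leaf below 0.035 rad and linear speed of each of brush, plate below 0.02 m/s); the robot touches nothing.
It fails at once if the oil jar is shifted more than 25 mm or tipped (distance of oil_jar from where it was at the start of the episode above 0.025 m or angle between oil_jar's own z axis and vertical above 0.5 rad).
It fails at once if the wax jar is shifted more than 25 mm or tipped (distance of wax_jar from where it was at the start of the episode above 0.025 m or angle between wax_jar's own z axis and vertical above 0.5 rad).
It fails at once if the plate slides away from the stop peg at its back corner (its centre, 67 to 72 mm from that peg all along, gets 88 mm or more from it) (horizontal distance between plate_mid and stop_peg_a above 0.088 m).
It fails at once if the plate is lifted or knocked off the jig's rails (z of plate_mid in the frame of jig_seat above 0.02 m or z of plate_mid in the frame of jig_seat below -0.006 m).
It also fails if it takes over 72 s, if anything falls off the work surface, if the arm or the gripper's body presses on something with over 40 N, if the wrist force passes 120 N, or if a joint passes its speed limit or range.

### The arm

A 6-joint arm with a two-finger parallel gripper is mounted at the origin on a cart in front of the work surface, level with it; the furniture and walls round the work are solid. World frame = base frame: x ahead of the robot, y to its left, z up, the work surface at z = 0. Lengths are in m, angles in rad, forces in N, time in s.
With the tool pointing down it reaches from about 0.35 to 0.975 m from the base axis. Payload 4.9 kg.
Tool frame: the origin (TCP) lies at the very end of the fingers, on their centre line; the grasp point (between the pads) lies 19 mm behind it (ctrl.grip_point_offset is the distance from the TCP to the grasp point, in m); z points along the fingers, y is the line along which they close (so a half turn about z gives the same grasp; the last joint's range is limited). The gripper opens to 85 mm and grips with 20 to 120 N. Pads are 22 mm wide; open, the fingers measure 114 mm over their backs; the gripper's body (76 mm by 85 mm) begins 54 mm behind the grasp point. The pads swing forward as they close: fully open they stand 13 mm farther back than shut.
Start: joints at [1.133, 0.053, 1.613, -0, 1.476, -0.119], TCP at [0.196, 0.593, 0.203] pointing down, gripper open.
Joint ranges: [-3.01, 3.01], [-1.01, 2.22], [0.06, 2.58], [-1.02, 4.17], [0.09, 2.62], [-3.14, 3.14]. Speed limits (rad/s): [2.57, 2.57, 3.14, 3.14, 3.14, 3.14].

### API

Orientations are given as a rotation vector (axis times angle).
In Python, from station import ctrl gives the robot as it stands.
- The arm moves only by the tool send_rows, never from a script. Its argument "rows" is a list of rows, each a list of 3 entries, a list of its own where there are three numbers: the finger opening in cm, from 0 to 8.54, then the shift along the tool's x, y, z in cm, then the turn about the tool's z in degrees. A call has 1 to 10 rows; each row shifts and turns the commanded pose from where the row before left it, along the tool's axes as they then stand; what a row does not reach is not made up. A row lasts 1/8 s, in which the tool goes at most 62.5 mm and 10.7 degrees, less where a joint would pass 70% of its speed; a pose out of reach is approached as far as the arm can. A call with a gripper value outside its range is refused whole. The fingers move at their own pace and stop on an object; "newtons" is the grip in N (left out, the last holds). Time passes only in rows, so rows that do not move let the fingers close. It gives the time, the measured TCP pose, the force, the opening and the grip force at its end, in the units of the state.
- ctrl.get_obs(): the state, without advancing time (a new reading comes with each control period).
- ctrl.get_image(name): name is "side" or "top" or "wrist"; returns a dict with "frame" (480x640x3 uint8, red, green, blue), "range_z" (480x640 float32, m along the optical axis (not along the pixel's ray), 0 where there is no reading), "fx", "fy", "cx", "cy" (pixels), "k1" (the pictures are not rectified: a ray, as slopes to the right and down, at radius r is drawn at 1 + k1 r^2 times it, then the intrinsics apply), "cam_to_world" (4x4, takes a point from camera to world coordinates). Camera axes: x right, y down, z forward; pixel columns grow to the right and rows downward; lengths in m; the calibration is good to about 2 mm. A picture is of the moment at which its call begins.
- ctrl.finish_job(): hands the job in; it is judged then, once.
The state is a dict: "t": time; "q": joint angles; "dq": joint speeds; "effort": joint torques, N m; "tool_pos": TCP position; "tool_rot": TCP orientation; "contact_force": force on the tool from outside, world axes, zero at the start; "wrist_torque": the same for the moment, N m; "opening": finger opening in m; "grip_force": force on a finger pad.
Only numpy, scipy, OpenCV 4.12 (cv2) and the standard library are available. Lean on these libraries where they do the work, as an engineer would, in place of code of your own. Each camera call takes 0.05 s, during which the arm holds its last target. There are 200 camera calls.

## Working session

There is one attempt and no reset: what is moved stays moved. The work goes in short steps, Python scripts to look and compute and a tool call to move; the robot and the scene stay as the last step left them, time stands still between calls to the robot, and variables do not carry over. Pictures are saved under pics/ and viewed, at most 10 in all, crops included, and the job is handed in when it is done.

Besides the shell and the picture viewer there is one more tool, called after ">>>" as name(argument=value, ...), one argument or row to a line, values as JSON. send_rows: Moves the arm, as the interface text tells. Its arguments: {"type":"object","properties":{"rows":{"type":"array","items":{"type":"array"}},"newtons":{"type":"number"}},"required":["rows"]}

```bash
mkdir -p pics; ls
cat > h.py <<'E'
import numpy as np, cv2
from station import ctrl
def cloud(im):
    h,w=im['range_z'].shape
    u,v=np.meshgrid(np.arange(w),np.arange(h))
    xd=(u-im['cx'])/im['fx']; yd=(v-im['cy'])/im['fy']
    x,y=xd.copy(),yd.copy()
    for _ in range(15):
        s=1+im['k1']*(x*x+y*y); x,y=xd/s,yd/s
    z=im['range_z']; T=np.array(im['cam_to_world'])
    P=np.stack([x*z,y*z,z],-1)@T[:3,:3].T+T[:3,3]
    P[z==0]=np.nan
    return P
def save(n,f): cv2.imwrite('pics/'+n,cv2.cvtColor(np.ascontiguousarray(f),cv2.COLOR_RGB2BGR))
E
python3 - <<'E'
from h import *
for n in('top','side'):
    im=ctrl.get_image(n); save(n+'0.png',im['frame']); np.savez(n+'0.npz',f=im['frame'],P=cloud(im))
    print(n,np.round(im['cam_to_world'],3).tolist(),im['fx'],im['k1'])
print({k:np.round(v,3) for k,v in ctrl.get_obs().items()})
E
```

```text
pics
top [[0.02, -0.984, 0.179, 0.388], [-1.0, -0.016, 0.025, 0.238], [-0.022, -0.179, -0.984, 0.92], [0.0, 0.0, 0.0, 1.0]] 460.5997959030597 -0.052120902412628824
side [[0.801, -0.339, 0.494, -0.002], [-0.599, -0.435, 0.673, -0.451], [-0.013, -0.834, -0.551, 0.656], [0.0, 0.0, 0.0, 1.0]] 557.5923752312859 -0.012831562224229494
{'t': np.float64(0.1), 'q': array([ 1.133,  0.053,  1.614,  0.   ,  1.476, -0.119]), 'dq': array([ 0.001, -0.002, -0.003,  0.001, -0.   ,  0.001]), 'effort': array([-1.0000e-03, -3.9490e+01, -3.7136e+01, -0.0000e+00,  4.0000e-03,
        0.0000e+00]), 'tool_pos': array([0.196, 0.593, 0.202]), 'tool_rot': array([-4.990e-01, -3.101e+00,  3.000e-03]), 'contact_force': array([-0.016,  0.043, -0.471]), 'wrist_torque': array([-0.046,  0.036, -0.062]), 'grip_force': np.float64(0.0), 'opening': np.float64(0.085)}
```

View pics/top0.png

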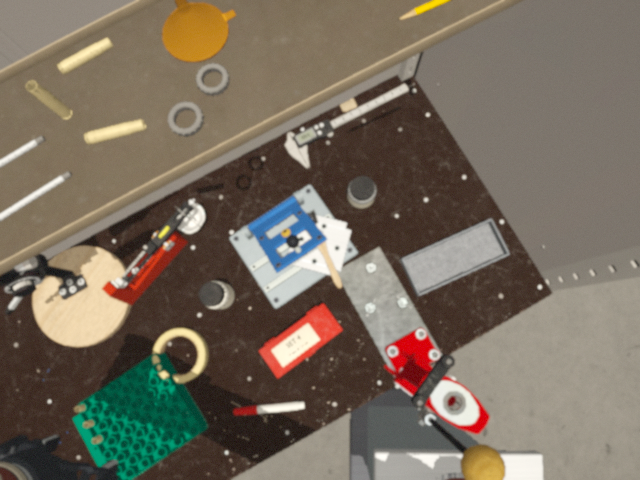

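View pics/side0.png

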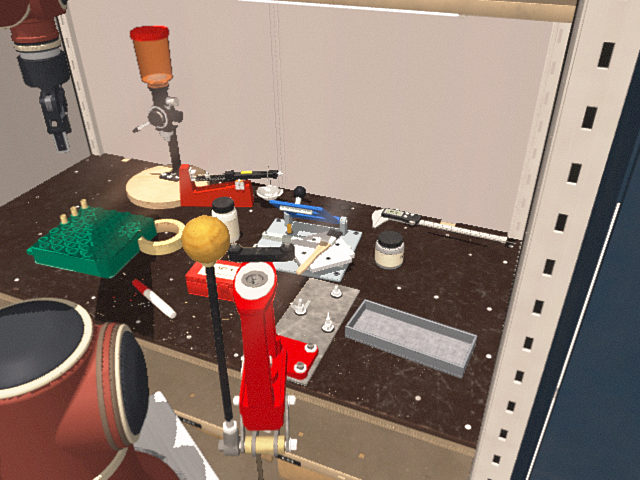

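Run:
```python
from h import *
d=np.load('top0.npz'); f=d['f'];P=d['P']
save('c0.png',cv2.resize(f[170:320,215:375],(800,750),interpolation=cv2.INTER_CUBIC)[:, :][:600])
for n,(u,v) in dict(jL=(236,240),jBR=(308,190),jR=(352,255),jF=(278,302),knob=(292,241),oil=(216,295),wax=(362,190),tray=(455,257),die=(300,340),ball=(480,462),cl=(455,400),clamp=(410,365),plate=(378,290),brushend=(337,283),platecorner=(345,235),nail=(371,267)).items(): print(n,np.round(P[v,u],3))
# jars/tray fits
def rect(mask,name):
    q=P[mask]; r=cv2.minAreaRect((q[:,:2]*1000).astype(np.float32)); print(name,len(q),np.round(r[0],1),np.round(r[1],1),round(r[2],1))
z=P[...,2]; V,U=np.mgrid[:480,:640]
m=(U>395)&(U<515)&(V>215)&(V<300)&(z>0.015)&(z<0.03); rect(m,'trayrim')
m=(U>255)&(U<345)&(V>300)&(V<380)&(z>0.036)&(z<0.05); rect(m,'die')
m=(U>225)&(U<360)&(V>180)&(V<310)&(z>0.006)&(z<0.014); rect(m,'base')
m=(U>195)&(U<238)&(V>275)&(V<315)&(z>0.08); rect(m,'oil')
m=(U>340)&(U<385)&(V>170)&(V<212)&(z>0.05); rect(m,'wax')
```

```text
jL [0.551 0.439 0.014]
jBR [0.658 0.297 0.013]
jR [0.526 0.206 0.01 ]
jF [0.43  0.35  0.008]
knob [0.525 0.312 0.16 ]
oil [0.436 0.453 0.09 ]
wax [0.646 0.189 0.058]
tray [ 0.525 -0.     0.007]
die [0.358 0.302 0.043]
ball [0.226 0.06  0.33 ]
cl [0.261 0.025 0.081]
clamp [0.319 0.102 0.068]
plate [0.457 0.154 0.006]
brushend [0.467 0.235 0.038]
platecorner [0.562 0.221 0.03 ]
nail [0.5   0.169 0.025]
trayrim 676 [525.9   1.1] [ 80.4 282.1] 24.8
die 2719 [357.1 301.1] [ 64.2 151.1] 37.5
base 3218 [544.9 321.3] [248.1 263. ] 1.9
oil 495 [438.5 463.8] [44.2 44. ] 67.0
wax 483 [652.3 188.2] [47.9 47.8] 21.7
```

View pics/c0.png

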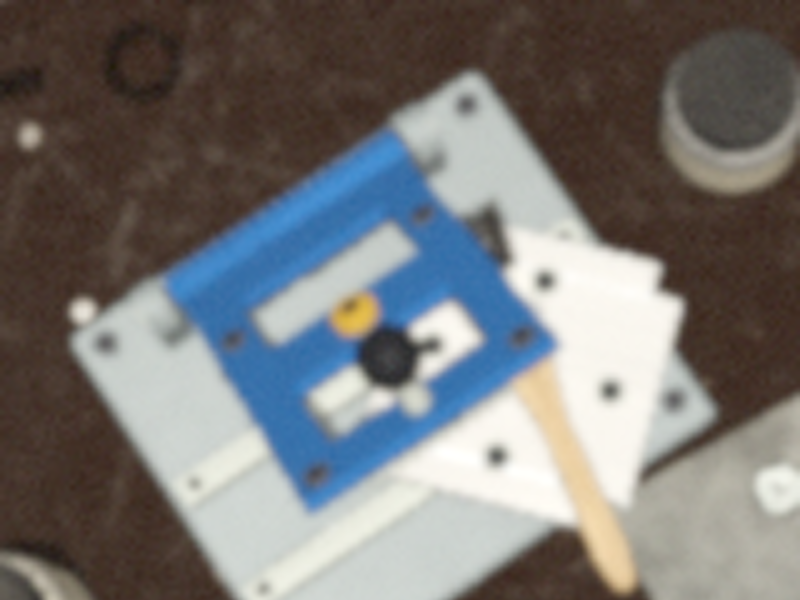

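```bash
cat >> h.py <<'E'
def ray(im,u,v,zp):
    p=cv2.undistortPoints(np.array([[[u,v]]],float),np.array([[im['fx'],0,im['cx']],[0,im['fy'],im['cy']],[0,0,1]]),np.array([im['k1'],0,0,0,0]))[0,0]
    T=np.array(im['cam_to_world']); d=T[:3,:3]@[p[0],p[1],1]; o=T[:3,3]
    return (o+d*(zp-o[2])/d[2])
E
python3 - <<'E'
from h import *
im=ctrl.get_image('top'); d=np.load('top0.npz');P=d['P'];f=d['f']
R=lambda a,b,z: ray(im,(a+.5)/5-.5+215,(b+.5)/5-.5+170,z)[:2]
B={'L':R(72,342,.01),'B':R(478,70,.01),'R':R(718,408,.01)}
for k in B: print(k,np.round(B[k],4))
print('200:',np.linalg.norm(B['L']-B['B']),'175:',np.linalg.norm(B['R']-B['B']))
yl=(B['L']-B['B']); xl=(B['B']-B['R'])
a1=np.arctan2(-yl[0],yl[1]);a2=np.arctan2(xl[1],xl[0]); print('yaw',a1,a2)
a=(a1+a2)/2; ex=np.array([np.cos(a),np.sin(a)]);ey=np.array([-ex[1],ex[0]])
O=np.mean([B['L']-97*.001*ex-.1*ey,B['B']-.097*ex+.1*ey,B['R']+.078*ex+.1*ey],0)
print('O',O,a)
J=lambda p:np.round(1000*np.array([(p-O)@ex,(p-O)@ey]),1)
for n,c in dict(r1=(662,262),r2=(685,300),f1=(632,512),f2=(577,527),l1=(398,477),b1=(505,228)).items(): print(n,J(R(*c,.032)))
for n,c in dict(hend=(627,590),hR=(558,380),hL=(522,390),h2L=(590,540),h2R=(625,525)).items(): print(n,J(R(*c,.042)),np.round(R(*c,.042),4))
# plate rail heights, leaf
print('railend',J(R(195,484,.022)),J(R(264,588,.022)))
blue=(f[...,2].astype(int)>f[...,0]+50)&(f[...,2]>100)
V,U=np.mgrid[:480,:640]; m=blue&(U>240)&(U<335)&(V>185)&(V<280); q=P[m]; q=q[np.isfinite(q[:,0])]
jx=(q[:,:2]-O)@ex; jy=(q[:,:2]-O)@ey
print('blue x',np.percentile(jx,[1,99]),'y',np.percentile(jy,[1,50,99]),'z',np.percentile(q[:,2],[1,99]))
A=np.polyfit(jx,q[:,2],1); print('slope ang',np.arctan(A[0]))
q=P[(f.max(-1)<60)&(U>280)&(U<302)&(V>230)&(V<252)]; q=q[q[:,2]>.13]; print('knob',J(q.mean(0)[:2]),q[:,2].max())
m=(U>395)&(U<515)&(V>215)&(V<300)&(P[...,2]>0.019)&(P[...,2]<0.028)&(P[...,0]<.62)
m=cv2.morphologyEx(m.astype(np.uint8),cv2.MORPH_CLOSE,np.ones((3,3)))
n,l,s,c=cv2.connectedComponentsWithStats(m); i=1+s[1:,4].argmax(); q=P[(l==i)]; q=q[np.isfinite(q[:,0])&(q[:,2]>.015)]
r=cv2.minAreaRect((q[:,:2]*1000).astype(np.float32)); print('tray',r,s[i])
E
```

```text
L [0.556  0.4545]
B [0.6725 0.2929]
R [0.5333 0.1934]
200: 0.19918720696573977 175: 0.17107092146669517
yaw 0.6246864518755928 0.6210980429100686
O [0.5364102  0.31813565] 0.6228922473928307
r1 [ -17.3 -112.1]
r2 [ -35.  -110.8]
f1 [-91.8 -45.8]
f2 [-84.5 -25. ]
l1 [-28.9  21.2]
b1 [ 29.4 -69. ]
hend [-116.   -26.4] [0.4576 0.229 ]
hR [-34.3 -50.8] [0.5382 0.2568]
hL [-29.6 -37.2] [0.534  0.2707]
h2L [-92.3 -25.7] [0.4764 0.2434]
h2R [-95.2 -40. ] [0.4824 0.2301]
railend [16.  88.7] [-33.7  88.7]
blue x [-0.07832154  0.08525626] y [-0.08634934 -0.00866108  0.09136725] z [0.00798748 0.13592519]
slope ang -0.050180859001477576
knob [-12.4   1.2] 0.16035641311338134
tray ((524.8967895507812, 3.184814453125), (80.43331146240234, 202.16273498535156), 24.75434684753418) [402 218 108  78 604]
```

```bash
cat >> h.py <<'E'
from scipy.spatial.transform import Rotation as Rn
O=np.array([.5375,.319]);A0=.6229
ex=np.array([np.cos(A0),np.sin(A0)]);ey=np.array([-ex[1],ex[0]])
def W(x,y): return O+ex*x/1000+ey*y/1000   # jig mm -> world
def J(p): return np.round(1000*np.array([(p[:2]-O)@ex,(p[:2]-O)@ey]),1)
def go(xy,z,yaw=None):  # shift in tool cm from the measured pose; turn in deg (yaw of tool y, deg)
    o=ctrl.get_obs(); R=Rn.from_rotvec(o['tool_rot']).as_matrix(); cur=np.degrees(np.arctan2(R[1,1],R[0,1]))
    d=R.T@(np.array([xy[0],xy[1],z])-o['tool_pos'])*100
    t=None if yaw is None else -((yaw-cur+90)%180-90)
    print('t',round(o['t'],2),'pos',np.round(o['tool_pos'],4),'jig',J(o['tool_pos']),'yaw',round(cur,1),'op',o['opening'],'F',np.round(o['contact_force'],1),'\n -> shift',np.round(d,2),'turn',t)
E
python3 - <<'E'
from h import *
d=np.load('top0.npz');P=d['P']
for c in [(371,267),(402,300),(360,308),(435,372),(340,325)]:
    q=P[c[1]-8:c[1]+9,c[0]-8:c[0]+9].reshape(-1,3); i=np.nanargmax(q[:,2]); print(c,q[i],J(q[i]))
tall=P[(P[...,2]>.09)&(P[...,0]>.1)&(P[...,0]<.5)&(P[...,1]<.25)&(P[...,1]>-.3)]; print(len(tall),tall.min(0),tall.max(0))
g=W(-105,-31.5);print(g); go(g,.2,115.6)
R=Rn.from_rotvec(ctrl.get_obs()['tool_rot']).as_matrix();print(np.round(R,2))
E
```

```text
(371, 267) [0.50013959 0.16896252 0.02509936] [-117.9 -100.1]
(402, 300) [0.44451725 0.11712073 0.02786204] [-193.3 -109.7]
(360, 308) [0.4092977  0.17438685 0.02462154] [-188.5  -42.7]
(435, 372) [0.33431006 0.07993855 0.23102988] [-304.5  -75.6]
(340, 325) [0.37251691 0.23899662 0.04543499] [-180.7   31.3]
6720 [ 0.20195993 -0.20141729  0.09006649] [0.49998729 0.12494288 0.3357131 ]
[0.47059692 0.23215975]
t 0.15 pos [0.1956 0.593  0.2023] jig [-117.8  422. ] yaw 71.7 op 0.08555537881286186 F [ 0.4  0.2 -0.2] 
 -> shift [-37.42 -25.65   0.27] turn -43.864289416546114
[[-0.95  0.31 -0.  ]
 [ 0.31  0.95 -0.  ]
 [ 0.   -0.   -1.  ]]
```

>>> send_rows(
  rows=[
    [5, [-4.68, -3.2, 0], 0],
    [5, [-4.68, -3.2, 0], 0],
    [5, [-4.68, -3.2, 0], 0],
    [5, [-4.68, -3.2, 0], 0],
    [5, [-4.68, -3.2, 0], 0],
    [5, [-4.68, -3.2, 0], 0],
    [5, [-4.68, -3.2, 0], 0],
    [5, [-4.68, -3.2, 0], 0],
    [5, [0, 0, 0], -10],
    [5, [0, 0, 0], -10],
  ],
)

```text
t: 1.4
tool_pos: [0.4715, 0.232, 0.2029]
tool_rot: [0.053, -3.14, 0.0]
contact_force: [0.5, -0.3, 0.2]
opening: 0.0499
grip_force: 0.0
```

>>> send_rows(
  rows=[
    [4.5, [0, 0, 0], -10],
    [4.5, [0, 0, 0], -10],
    [4.5, [0, 0, 0], -3.9],
    [4.5, [0, 0, 0], 0],
    [4.5, [0, 0, 0], 0],
  ],
)

```text
t: 2.02
tool_pos: [0.4711, 0.233, 0.2031]
tool_rot: [0.695, -3.063, 0.0]
contact_force: [-0.2, 0.4, 0.5]
opening: 0.0448
grip_force: 0.0
```

Run:
```python
from h import *
go(W(-105,-31.5),.033,115.6)
for n in('side','wrist'):
    im=ctrl.get_image(n); save(n+'1.png',im['frame']); np.savez(n+'1.npz',f=im['frame'],P=cloud(im))
a=cv2.imread('pics/side1.png');b=cv2.imread('pics/wrist1.png')
cv2.imwrite('pics/m1.png',np.vstack([cv2.resize(a,(400,300)),cv2.resize(b,(400,300))]))
```

```text
t 2.02 pos [0.4711 0.233  0.2031] jig [-104.1  -31.1] yaw 115.6 op 0.04481850089925799 F [-0.2  0.4  0.5] 
 -> shift [ 0.07 -0.06 17.01] turn -0.021207894356123802
```

View pics/m1.png

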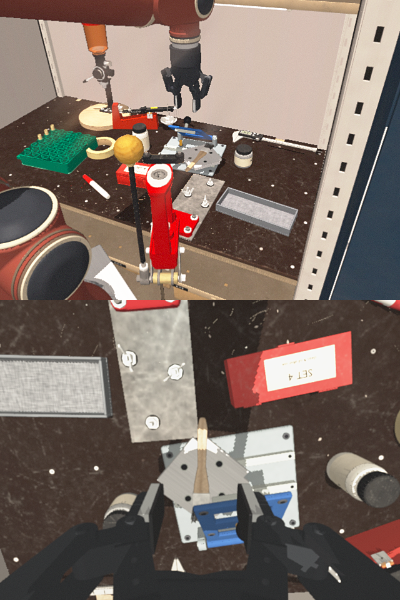

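Run:
```python
from h import *
d=np.load('wrist1.npz');P=d['P'];f=d['f'];hsv=cv2.cvtColor(f,cv2.COLOR_RGB2HSV)
j=np.stack([(P[...,:2]-O)@ex,(P[...,:2]-O)@ey],-1)*1000
m=(P[...,2]>.036)&(P[...,2]<.05)&(hsv[...,1]>50)&(hsv[...,0]<30)&(abs(j[...,1]+35)<30)&(j[...,0]<0)&(j[...,0]>-135)
q=j[m];print(len(q),q[:,0].min(),q[:,0].max(),np.median(P[m][:,2]))
for a in range(-120,-20,12):
    s=q[(q[:,0]>=a)&(q[:,0]<a+12)]
    if len(s):print(a+6,np.round(np.percentile(s[:,1],[2,50,98]),1))
m=(P[...,2]>.027)&(P[...,2]<.036)&(abs(j[...,1]+50)<70)&(j[...,0]<30)&(j[...,0]>-135)
q=j[m];print(len(q),'minx',q[q[:,0].argmin()],'miny',q[q[:,1].argmin()])
H,W_=480,640
save('w1.png',f)
m2=(P[...,2]>.0085)&(P[...,2]<.0125)&(j[...,0]<-40)&(j[...,0]>-100)&(abs(j[...,1])<115); print('base',np.percentile(j[m2],[1,99],axis=0))
```

```text
1582 -117.82238098079824 -7.311870157703973 0.039383931033559555
-114 [-32.4 -26.9 -22.1]
-102 [-35.8 -28.2 -22.2]
-90 [-38.  -32.  -23.4]
-78 [-40.3 -34.5 -28.5]
-66 [-42.1 -35.9 -29.7]
-54 [-44.5 -38.4 -31.9]
-42 [-48.5 -40.5 -34. ]
-30 [-52.7 -43.3 -34.4]
-18 [-56.3 -45.3 -34.9]
8180 minx [-134.63435314   17.69270588] miny [ -36.57623667 -107.27942563]
base [[-77.57057732 -94.20608754]
 [-42.20751249  98.90429293]]
```

>>> send_rows(
  rows=[
    [4.5, [0.05, 0.24, 5], 0],
    [4.5, [0, 0, 5], 0],
    [4.5, [0, 0, 4], 0],
    [4.5, [0, 0, 2], 0],
    [4.5, [0, 0, 1.1], 0],
    [4.5, [0, 0, 0], 0],
    [0, [0, 0, 0], 0],
    [0, [0, 0, 0], 0],
    [0, [0, 0, 0], 0],
    [0, [0, 0, 0], 0],
  ],
  newtons=50,
)

```text
t: 3.38
tool_pos: [0.4699, 0.235, 0.0326]
tool_rot: [-0.697, 3.063, 0.0]
contact_force: [0.7, -0.6, -0.2]
opening: 0.0002
grip_force: 0.0
```

>>> send_rows(
  rows=[
    [0, [0, 0, 0], 0],
    [0, [0, 0, 0], 0],
  ],
)

```text
t: 3.62
tool_pos: [0.4697, 0.235, 0.0323]
tool_rot: [0.697, -3.063, 0.0]
contact_force: [0.2, -0.0, -0.8]
opening: -0.0001
grip_force: 0.0
```

Run:
```python
from h import *
go(W(-165,-74),.053)
```

```text
t 3.62 pos [0.4697 0.235  0.0323] jig [-104.1  -28.7] yaw 115.6 op -0.00010233364986081432 F [ 0.2 -0.  -0.8] 
 -> shift [ 5.2  -5.53 -2.07] turn None
```

Run:
```python
from h import *
im=ctrl.get_image('wrist');f=im['frame'];np.savez('wrist2.npz',f=f,P=cloud(im)); save('w2.png',f)
```

```text
(no output)
```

View pics/w2.png

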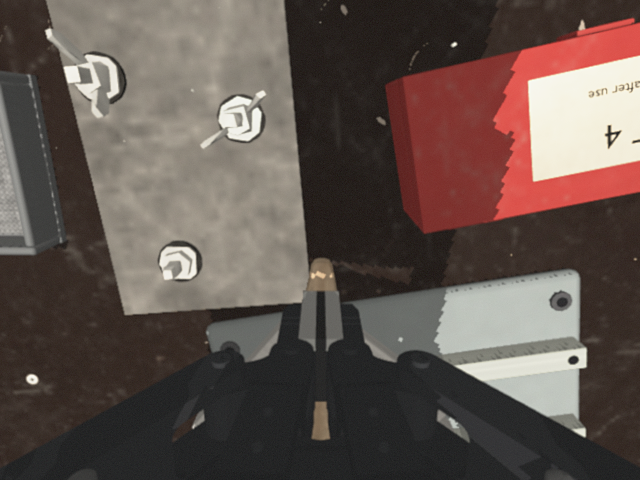

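Run:
```python
from h import *
d=np.load('wrist2.npz');P=d['P'];f=d['f']
for v in range(262,440,8): print(v,np.round(P[v,321],4),J(P[v,321]) if np.isfinite(P[v,321,0]) else '', f[v,321])
for u in range(300,345,4): print(u,P[275,u],f[275,u])
im=ctrl.get_image('side');f=im['frame']; np.savez('side2.npz',f=f,P=cloud(im)); save('s2.png',cv2.resize(f[180:300,240:400],(800,600),interpolation=cv2.INTER_CUBIC))
```

```text
262 [0.458  0.2295 0.0381] [-116.8  -26.3] [117 100  80]
270 [0.4608 0.2309 0.0395] [-113.7  -26.8] [129 108  87]
278 [0.4643 0.2325 0.0393] [-109.9  -27.5] [152 129 102]
286 [0.4673 0.234  0.0403] [-106.6  -28.1] [127 108  87]
294 [0.4597 0.2303 0.0663] [-114.9  -26.7] [35 33 32]
302 [0.4593 0.2301 0.0737] [-115.4  -26.6] [36 34 36]
310 [0.459  0.2299 0.0804] [-115.7  -26.6] [30 30 31]
318 [0.4593 0.23   0.0853] [-115.4  -26.6] [35 34 31]
326 [nan nan nan]  [31 33 30]
334 [0.4594 0.2301 0.0949] [-115.3  -26.7] [32 31 30]
342 [0.4599 0.2303 0.0985] [-114.8  -26.8] [42 39 40]
350 [0.4627 0.2316 0.0978] [-111.7  -27.3] [41 42 40]
358 [0.4648 0.2327 0.0983] [-109.4  -27.7] [41 39 39]
366 [0.4672 0.2338 0.0985] [-106.8  -28.2] [45 43 42]
374 [0.47   0.2351 0.0981] [-103.7  -28.7] [44 43 42]
382 [0.4732 0.2367 0.0971] [-100.3  -29.3] [41 40 40]
390 [0.4755 0.2378 0.0975] [-97.7 -29.8] [41 43 41]
398 [0.4777 0.2389 0.098 ] [-95.3 -30.2] [42 43 42]
406 [0.5241 0.2614 0.0398] [-44.5 -39. ] [131 111  89]
414 [0.5282 0.2633 0.0399] [-40.  -39.8] [135 114  92]
422 [0.5323 0.2653 0.0401] [-35.5 -40.6] [129 111  87]
430 [0.5368 0.2674 0.0399] [-30.7 -41.5] [129 110  88]
438 [0.5415 0.2697 0.0394] [-25.5 -42.4] [131 113  91]
300 [0.48122452 0.22841233 0.00364804] [147 140 127]
304 [0.48017906 0.2302818  0.00396805] [141 134 123]
308 [0.47894446 0.23207053 0.00478022] [130 122 112]
312 [0.46462456 0.22836137 0.03956521] [236 212 169]
316 [0.46340844 0.22972302 0.04077995] [197 166 133]
320 [0.4629604  0.23142479 0.03998231] [228 198 156]
324 [0.46258748 0.23318421 0.03896236] [222 185 145]
328 [0.46157518 0.23462007 0.03965917] [137 119  96]
332 [0.46147046 0.23656366 0.03786829] [173 148 118]
336 [ 4.74295924e-01  2.46474535e-01 -1.23185953e-04] [34 26 23]
340 [ 4.73410246e-01  2.48459329e-01 -2.70318614e-04] [36 29 28]
344 [ 0.47264478  0.25053002 -0.00076655] [40 32 34]
```

View pics/s2.png

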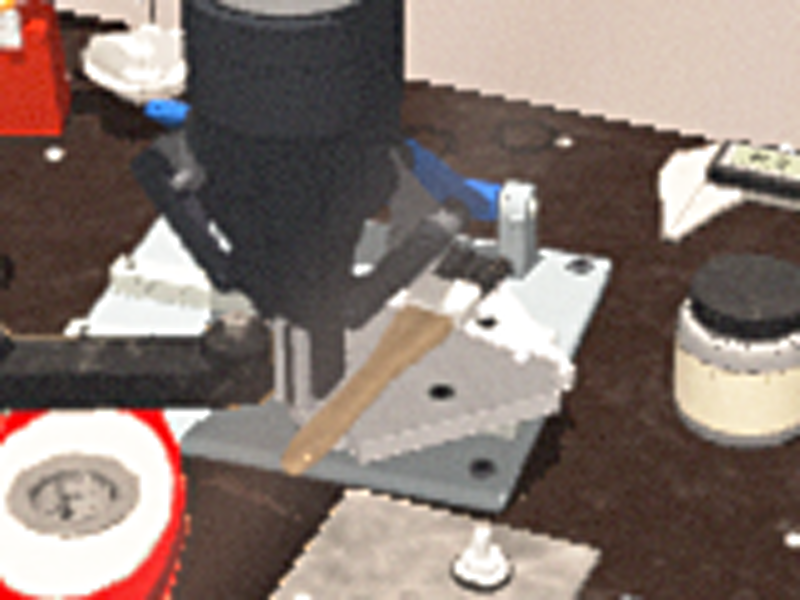

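Run:
```python
from h import *
d=np.load('side2.npz');P=d['P']
for c in [(300,380),(300,400),(300,410),(325,370),(325,395),(325,410),(280,400),(330,440),(300,460),(420,320),(360,395),(320,430)]:
    u,v=240+c[0]//5,180+c[1]//5; print(c,np.round(P[v,u],4),J(P[v,u]))
im=ctrl.get_image('side')
```

```text
(300, 380) [0.4599 0.2232 0.077 ] [-118.9  -32.5]
(300, 400) [0.4627 0.2277 0.0644] [-114.1  -30.5]
(300, 410) [0.4853 0.261  0.0307] [-76.2 -16.7]
(325, 370) [0.468  0.219  0.0802] [-114.8  -40.7]
(325, 395) [0.4977 0.2618 0.0318] [-65.7 -23.3]
(325, 410) [0.4858 0.245  0.0396] [-85.1 -29.9]
(280, 400) [0.4581 0.2339 0.0629] [-114.2  -22.8]
(330, 440) [0.4788 0.2324 0.0362] [-98.2 -36.1]
(300, 460) [0.4608 0.2262 0.0389] [-116.4  -30.6]
(420, 320) [0.5498 0.2696 0.0407] [-18.8 -47.3]
(360, 395) [0.5035 0.2468 0.0378] [-69.7 -38.8]
(320, 430) [0.4765 0.2354 0.0401] [-98.4 -32.3]
```

>>> send_rows(
  rows=[
    [4.5, [0, 0, 0], 0],
    [4.5, [0, 0, 0], 0],
    [4.5, [0, 0, 0.0], 0],
    [4.5, [0, 0, 0.8], 0],
    [4.5, [0, 0, 0.8], 0],
    [4.5, [0, 0, 0.8], 0],
    [4.5, [0, 0, 0], 0],
  ],
)

```text
t: 4.65
tool_pos: [0.4687, 0.2347, 0.007]
tool_rot: [0.696, -3.061, 0.0]
contact_force: [-0.0, 1.0, -1.3]
opening: 0.0449
grip_force: 0.0
```

Run:
```python
from h import *
go(W(-105,-28.5),.005)
im=ctrl.get_image('wrist');P=cloud(im);f=im['frame'];save('w3.png',f)
q=P[200:480]; j=np.stack([(q[...,:2]-O)@ex,(q[...,:2]-O)@ey],-1)*1000
dark=(f[200:480].max(-1)<90)
m=(abs(j[...,0]+104)<14)&(abs(j[...,1]+28)<60)&(q[...,2]>.02)&(q[...,2]<.1)&dark
for s in(-1,1):
    mm=m&((j[...,1]+28.5)*s>8); print(s,mm.sum(),np.percentile(q[mm][:,2],[0,2,10,50]) if mm.any() else '',np.percentile(j[mm][:,1],[2,98]) if mm.any() else '')
im=ctrl.get_image('side');f=im['frame']; save('s3.png',cv2.resize(f[180:300,240:400],(800,600),interpolation=cv2.INTER_CUBIC)); np.savez('side3.npz',f=f,P=cloud(im))
```

```text
t 4.65 pos [0.4687 0.2347 0.007 ] jig [-105.1  -28.4] yaw 115.6 op 0.04493647569916441 F [-0.   1.  -1.3] 
 -> shift [-0.01 -0.01  0.2 ] turn None
-1 5940 [0.03671964 0.04442062 0.05767725 0.0918752 ] [-83.58296756 -49.39849956]
1 10887 [0.03677568 0.04469065 0.06029922 0.09028932] [-7.56954203 27.24360175]
```

View pics/s3.png

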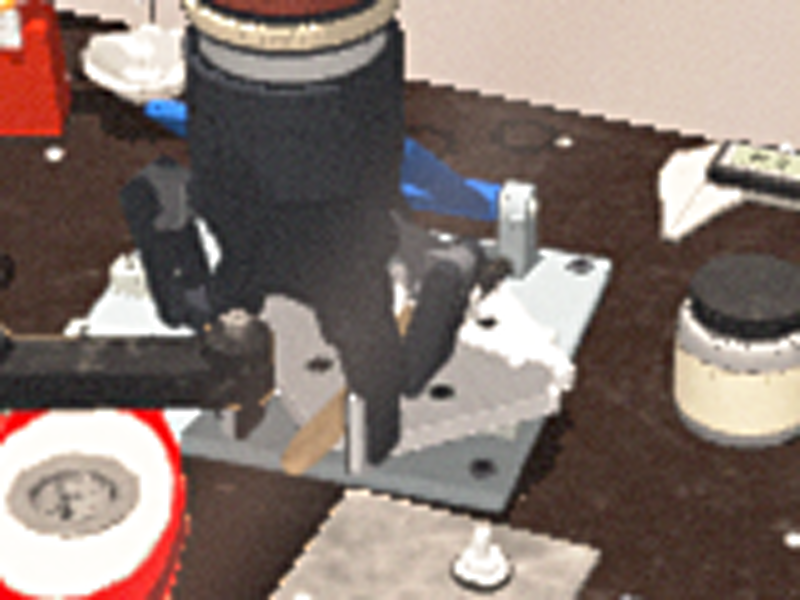

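>>> send_rows(
  rows=[
    [4.5, [0, 0, 0.2], 0],
    [0, [0, 0, 0], 0],
    [0, [0, 0, 0], 0],
    [0, [0, 0, 0], 0],
    [0, [0, 0, 0], 0],
    [0, [0, 0, 0], 0],
    [0, [0, 0, 0], 0],
    [0, [0, 0, 0], 0],
  ],
  newtons=50,
)

```text
t: 5.75
tool_pos: [0.4698, 0.235, 0.0064]
tool_rot: [-0.697, 3.063, 0.0]
contact_force: [-0.6, 0.2, 1.9]
opening: 0.0217
grip_force: 49.9
```

Run:
```python
from h import *
go(W(-165,-74),.022)
```

```text
t 5.75 pos [0.4698 0.235  0.0064] jig [-104.   -28.7] yaw 115.6 op 0.02170787427391318 F [-0.6  0.2  1.9] 
 -> shift [ 5.21 -5.53 -1.56] turn None
```

>>> send_rows(
  rows=[
    [0, [0, 0, -0.8], 0],
    [0, [0, 0, -0.8], 0],
    [0, [1.3, -1.4, -0.2], 0],
    [0, [1.3, -1.4, 0], 0],
    [0, [1.3, -1.4, 0], 0],
    [0, [1.3, -1.4, 0], 0],
    [0, [0, 0, -2], 0],
    [0, [0, 0, -3], 0],
    [0, [0, 0, -4], 0],
    [0, [0, 0, 0], 0],
  ],
)

```text
t: 7.0
tool_pos: [0.4495, 0.1617, 0.1182]
tool_rot: [-0.694, 3.056, -0.0]
contact_force: [0.5, 0.2, -0.6]
opening: 0.0218
grip_force: 49.7
```

Run:
```python
from h import *
a=np.radians(114.75); t=np.array([.525,.003])+.069*np.array([np.cos(a),np.sin(a)]); print(t)
go(t,.12,114.75-90)
im=ctrl.get_image('wrist');save('w4.png',im['frame']);P=cloud(im);np.savez('wrist4.npz',f=im['frame'],P=P)
im=ctrl.get_image('top');P=cloud(im);f=im['frame'];np.savez('top4.npz',f=f,P=P)
a=cv2.cvtColor(f,cv2.COLOR_RGB2BGR)[150:350,220:520];b=cv2.imread('pics/w4.png')
cv2.imwrite('pics/m4.png',np.vstack([cv2.resize(a,(450,300)),cv2.resize(b,(450,300))]))
```

```text
[0.49611248 0.06566188]
t 7.0 pos [0.4495 0.1617 0.1182] jig [-163.2  -76.5] yaw 115.6 op 0.0217622212138041 F [ 0.5  0.2 -0.6] 
 -> shift [ -0.05 -10.67  -0.16] turn -89.15486813729709
```

View pics/m4.png

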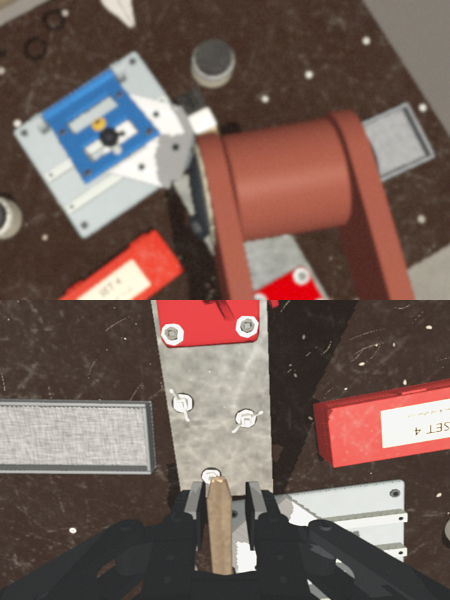

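>>> send_rows(
  rows=[
    [0, [0, 0, 0], 10],
    [0, [0, 0, 0], 10],
    [0, [0, 0, 0], 10],
    [0, [0, 0, 0], 10],
    [0, [0, 0, 0], 10],
    [0, [0, 0, 0], 10],
    [0, [0, 0, 0], 10],
    [0, [0, 0, 0], 10],
    [0, [0, 0, 0], 10],
    [0, [0, 0, 0], 0.8],
  ],
)

```text
t: 8.35
tool_pos: [0.4457, 0.1615, 0.1123]
tool_rot: [-1.689, -2.646, 0.004]
contact_force: [-0.7, -0.0, 0.4]
opening: 0.0222
grip_force: 49.7
```

Run:
```python
from h import *
go((.496,.066),.12,24.75)
```

```text
t 8.35 pos [0.4457 0.1615 0.1123] jig [-166.4  -74.4] yaw 24.9 op 0.022249009395556973 F [-0.7 -0.   0.4] 
 -> shift [-10.78   0.54  -0.78] turn 0.14595245513388022
```

>>> send_rows(
  rows=[
    [0, [-2.7, 0.12, 0], 0],
    [0, [-2.7, 0.14, 0], 0],
    [0, [-2.7, 0.14, 0], 0],
    [0, [-2.7, 0.14, 0], 0],
    [0, [0, 0, 0], 0],
    [0, [0, 0, 0], 0],
  ],
)

```text
t: 9.1
tool_pos: [0.4965, 0.0666, 0.1135]
tool_rot: [-1.689, -2.647, 0.001]
contact_force: [0.5, 0.4, -0.0]
opening: 0.0217
grip_force: 49.7
```

Run:
```python
from h import *
go((.496,.066),.12,24.75)
im=ctrl.get_image('side');f=im['frame'];P=cloud(im);np.savez('side5.npz',f=f,P=P);save('s5.png',cv2.resize(f[200:400,280:500],(660,600),interpolation=cv2.INTER_CUBIC))
```

```text
t 9.1 pos [0.4965 0.0666 0.1135] jig [-180.5 -181.1] yaw 24.9 op 0.02167280889008966 F [ 0.5  0.4 -0. ] 
 -> shift [-0.03 -0.07 -0.65] turn 0.14729692297859742
```

View pics/s5.png

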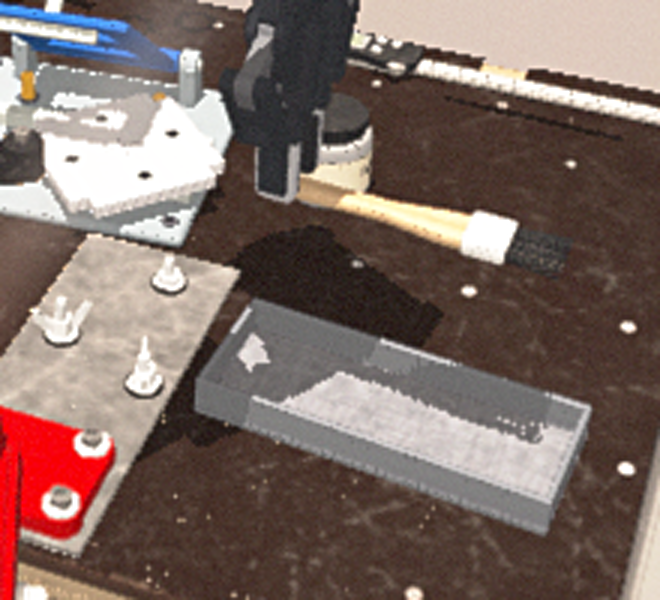

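Run:
```python
from h import *
d=np.load('side5.npz');P=d['P']; T=np.array([.525,.003]);a=np.radians(24.75)
tx=np.array([np.cos(a),np.sin(a)]);ty=np.array([-tx[1],tx[0]])
q=P[240:300,375:475].reshape(-1,3); q=q[(q[:,2]>.07)&(q[:,2]<.2)]
c=np.stack([(q[:,:2]-T)@tx,(q[:,:2]-T)@ty,q[:,2]],-1)*1000
for y in range(-110,80,15):
    s=c[abs(c[:,1]-y)<7]
    if len(s)>5: print(y,len(s),np.round(np.percentile(s[:,0],[3,50,97]),1),np.round(np.percentile(s[:,2],[5,50,97]),1))
print(c[:,1].min())
# tray check from side
m=(P[...,2]>.018)&(P[...,2]<.028)&(abs((P[...,:2]-T)@tx)<.055)&(abs((P[...,:2]-T)@ty)<.12)
q=P[m];print(cv2.minAreaRect((q[:,:2]*1000).astype(np.float32)))
```

```text
-80 49 [-14.   -1.3  13. ] [140.6 143.6 146.2]
-65 131 [-14.1  -1.9  13.6] [140.7 144.6 146.8]
-50 136 [-13.5  -4.5  10.9] [140.4 145.9 149. ]
-35 141 [-14.2  -6.6  11.2] [139.9 147.  149.1]
-20 108 [-12.4  -5.6   7.3] [140.1 145.5 147.4]
-5 86 [-11.6  -6.8   5.8] [140.3 145.3 147.4]
10 70 [-9.8 -6.3  3.3] [139.7 145.1 147.3]
25 68 [-9.7 -5.9  2.3] [140.  144.8 147.1]
40 70 [-10.5  -6.6   2. ] [140.7 145.3 147.6]
55 221 [-34.7 -10.8  15.3] [142.5 159.6 195. ]
70 64 [-19.4  10.8  13. ] [143.4 159.  174.7]
-79.1227543584976
((522.12060546875, 2.894439697265625), (85.47025299072266, 201.23257446289062), 25.390424728393555)
```

>>> send_rows(
  rows=[
    [0, [0, 0.15, 4], 0],
    [0, [0, 0, 4], 0],
    [0, [0, 0, 3], 0],
    [0, [0, 0, 1.2], 0],
    [0, [0, 0, 0.6], 0],
    [0, [0, 0, 0.2], 0],
    [0, [0, 0, 0], 0],
  ],
)

```text
t: 10.02
tool_pos: [0.4996, 0.0669, -0.0146]
tool_rot: [1.691, 2.646, 0.002]
contact_force: [1.4, 0.0, 0.5]
opening: 0.0218
grip_force: 49.7
```

>>> send_rows(
  rows=[
    [3.3, [0, 0, 0], 0],
    [3.3, [0, 0, 0], 0],
    [3.3, [0, 0, 0], 0],
    [3.3, [0, 0, -1], 0],
    [3.3, [0, 0, -3], 0],
    [3.3, [0, 0, -5], 0],
    [3.3, [0, 0, -4], 0],
    [3.3, [0, 0, 0], 0],
  ],
)

```text
t: 11.02
tool_pos: [0.502, 0.0668, 0.1197]
tool_rot: [1.687, 2.64, 0.008]
contact_force: [-0.1, -0.2, 0.0]
opening: 0.0329
grip_force: 0.0
```

Run:
```python
from h import *
im=ctrl.get_image('side');P=cloud(im); f=im['frame'];np.savez('side6.npz',f=f,P=P)
T=np.array([.525,.003]);a=np.radians(24.75)
tx=np.array([np.cos(a),np.sin(a)]);ty=np.array([-tx[1],tx[0]]); hsv=cv2.cvtColor(f,cv2.COLOR_RGB2HSV)
c=np.stack([(P[...,:2]-T)@tx,(P[...,:2]-T)@ty,P[...,2]],-1)*1000
m=(hsv[...,1]>60)&(abs(c[...,0])<36)&(abs(c[...,1])<96)&(c[...,2]<40)&(c[...,2]>0)
s=c[m];print(len(s),np.percentile(s,[2,50,98],axis=0).round(1)); 
# contact pose for plate push: tool y along jig x
go(W(-145,-82),.1,np.degrees(A0))
# plate fit
j=np.stack([(P[...,:2]-O)@ex,(P[...,:2]-O)@ey],-1)*1000
```

```text
329 [[ -9.4 -25.3   4.8]
 [ -4.1  35.5  10.2]
 [  6.7  78.5  13.4]]
t 11.07 pos [0.5002 0.0669 0.1169] jig [-177.4 -183. ] yaw 24.8 op 0.033105576760751744 F [-0.4  1.2 -0.4] 
 -> shift [10.53  1.27  1.67] turn -10.852412247890143
```

>>> send_rows(
  rows=[
    [6.6, [0, 0, 0], -10],
    [6.6, [0, 0, 0], -0.9],
    [6.6, [0, 0, 0], 0],
    [6.6, [0, 0, 0], 0],
  ],
)

```text
t: 11.58
tool_pos: [0.4983, 0.0669, 0.1138]
tool_rot: [-1.434, -2.794, 0.001]
contact_force: [0.3, 0.7, 0.2]
opening: 0.0659
grip_force: 0.0
```

Run:
```python
from h import *
go(W(-134,-80),.11,np.degrees(A0))
```

```text
t 11.57 pos [0.4983 0.0669 0.1138] jig [-178.9 -181.9] yaw 35.7 op 0.06587352883351057 F [0.3 0.7 0.2] 
 -> shift [10.19  4.48  0.38] turn -0.030708803934672346
```

>>> send_rows(
  rows=[
    [6.6, [3.4, 1.5, 0], 0],
    [6.6, [3.4, 1.5, 0], 0],
    [6.6, [3.4, 1.5, 0], 0],
    [6.6, [0, 0, 0], 0],
    [6.6, [0, 0, 0], 0],
  ],
)

```text
t: 12.2
tool_pos: [0.4756, 0.1757, 0.1142]
tool_rot: [1.433, 2.796, -0.001]
contact_force: [0.9, -0.2, 0.2]
opening: 0.0658
grip_force: 0.0
```

```bash
cat >> h.py <<'E'
from scipy.optimize import minimize
def jig(P): return np.concatenate([np.stack([(P[...,:2]-O)@ex,(P[...,:2]-O)@ey],-1)*1000,P[...,2:]*1000],-1)
def platefit(P,f,x0):
    j=jig(P); sat=f.max(-1).astype(int)-f.min(-1)
    m=(j[...,2]>28.5)&(j[...,2]<35)&(sat<40)&(f.max(-1)>90)&(j[...,0]>-140)&(j[...,0]<70)&(j[...,1]>-140)&(j[...,1]<110)
    m=cv2.morphologyEx(m.astype(np.uint8),cv2.MORPH_OPEN,np.ones((3,3)))>0
    q=j[m][:,:2]
    def cost(p):   # outside-robust distance + smallest size: points inside the square, hugging the edges
        c,s=np.cos(p[2]),np.sin(p[2]); d=(q-p[:2])@np.array([[c,-s],[s,c]])
        return d
    def E(p):
        d=np.abs(cost(p)); out=np.maximum(d-54,0).sum(1)+np.maximum(np.minimum(d[:,0],d[:,1])-42,0)
        return np.minimum(out,6).mean()*10
    best=min((minimize(E,[x0[0]+a,x0[1]+b,x0[2]+c],method='Nelder-Mead') for a in(-3,3) for b in(-3,3) for c in(-.1,.1)),key=lambda r:r.fun)
    return best.x,best.fun,len(q),q
E
python3 - <<'E'
from h import *
go(W(-134,-80),.0)
im=ctrl.get_image('wrist');P=cloud(im);f=im['frame'];save('w7.png',f);np.savez('wrist7.npz',f=f,P=P)
r=platefit(P,f,(-22.7,-42.8,.72));print(np.round(r[0],3),r[1:3],'dist peg',np.hypot(r[0][0]-47,r[0][1]+48.5))
q=r[3];c=[q[q[:,0].argmin()],q[q[:,1].argmin()]];print(c)
E
```

```text
t 12.2 pos [0.4756 0.1757 0.1142] jig [-133.9  -80.3] yaw 35.7 op 0.06583992261752751 F [ 0.9 -0.2  0.2] 
 -> shift [ 3.000e-02 -1.000e-02  1.142e+01] turn None
[-22.772 -41.219   0.708] (np.float64(0.0816975969596182), 24479) dist peg 70.15117312930253
[array([-89.93244469, -44.54856701]), array([ -18.18309775, -108.50983596])]
```

View pics/w7.png

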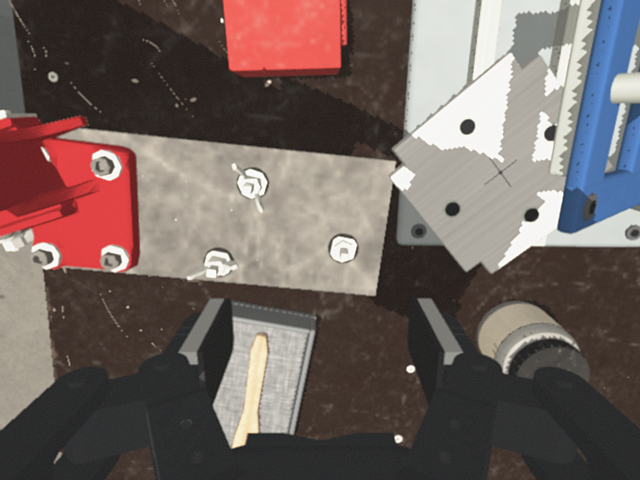

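>>> send_rows(
  rows=[
    [6.6, [0, 0, 4], 0],
    [6.6, [0, 0, 4], 0],
    [6.6, [0, 0, 2], 0],
    [6.6, [0, 0, 1], 0],
    [6.6, [0, 0, 0.8], 0],
    [6.6, [0, 0, 0.6], 0],
    [6.6, [0, 0, 0], 0],
    [6.6, [0, 0, 0], 0],
  ],
)

```text
t: 13.25
tool_pos: [0.4761, 0.1761, -0.0091]
tool_rot: [1.432, 2.795, 0.001]
contact_force: [0.2, 0.6, -0.4]
opening: 0.0659
grip_force: 0.0
```

Run:
```python
from h import *
go(W(-134,-80),-.012)
for n in('side','wrist'):
    im=ctrl.get_image(n);P=cloud(im);f=im['frame'];np.savez(n+'8.npz',f=f,P=P);j=jig(P)
    m=(f.max(-1)<130)&(abs(j[...,1]+80)<20)&(j[...,2]>13)&(j[...,2]<60)
    for lo,hi in((-115,-80),(-190,-145)):
        s=j[m&(j[...,0]>lo)&(j[...,0]<hi)]; print(n,lo,len(s),np.percentile(s,[1,5,50,95,99],axis=0).round(1).tolist() if len(s) else '')
save('s8.png',cv2.resize(np.load('side8.npz')['f'][200:320,240:400],(800,600),interpolation=cv2.INTER_CUBIC))
```

```text
t 13.25 pos [ 0.4761  0.1761 -0.0091] jig [-133.2  -80.2] yaw 35.7 op 0.06590016394033428 F [ 0.2  0.6 -0.4] 
 -> shift [ 0.02 -0.08  0.29] turn None
side -115 109 [[-102.9, -91.1, 24.6], [-102.8, -90.7, 26.9], [-100.6, -84.9, 40.0], [-98.5, -73.4, 56.0], [-97.4, -69.8, 58.1]]
side -190 118 [[-182.8, -90.9, 31.3], [-182.0, -90.5, 33.1], [-178.9, -81.6, 45.8], [-168.9, -73.6, 56.7], [-167.4, -70.4, 58.3]]
wrist -115 3197 [[-101.0, -90.8, 26.5], [-100.9, -88.8, 29.8], [-100.4, -73.4, 46.4], [-88.4, -69.1, 58.5], [-87.3, -68.9, 59.7]]
wrist -190 3427 [[-180.0, -90.9, 15.9], [-178.8, -88.9, 24.4], [-167.0, -73.4, 45.5], [-166.3, -66.7, 58.2], [-166.2, -61.9, 59.6]]
```

View pics/s8.png

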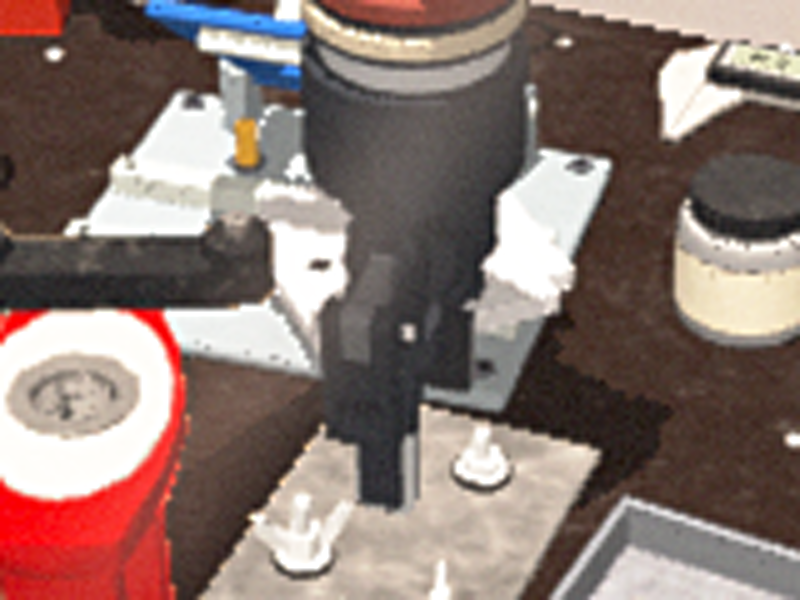

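```bash
cat >> h.py <<'E'
def tcp(phi,yc=8,r=47.5):
    c,s=np.cos(np.radians(phi)),np.sin(np.radians(phi)); R=np.array([[c,-s],[s,c]]); peg=np.array([47,-48.5])
    return peg+R@(np.array([-54,yc])-peg)-[r,11]
E
python3 - <<'E'
from h import *
go(W(-134,-80),-.015)
p=tcp(40.6);print(p)
for phi in range(36,-1,-4):
    n=tcp(phi);print(phi,n.round(1),'row shift x,y cm',((n-p)[::-1]/10).round(2));p=n
E
```

```text
t 13.35 pos [ 0.4761  0.1761 -0.0091] jig [-133.2  -80.2] yaw 35.7 op 0.06563897115211131 F [-0.2 -0.2  0.2] 
 -> shift [ 0.02 -0.08  0.59] turn None
[-113.95514532  -82.32936708]
36 [-115.4  -73.2] row shift x,y cm [ 0.92 -0.15]
32 [-116.1  -65.1] row shift x,y cm [ 0.8  -0.07]
28 [-116.2  -57. ] row shift x,y cm [ 0.81 -0.01]
24 [-115.7  -49. ] row shift x,y cm [0.81 0.05]
20 [-114.7  -41. ] row shift x,y cm [0.8 0.1]
16 [-113.2  -33. ] row shift x,y cm [0.79 0.16]
12 [-111.   -25.2] row shift x,y cm [0.78 0.21]
8 [-108.4  -17.6] row shift x,y cm [0.76 0.27]
4 [-105.2  -10.2] row shift x,y cm [0.74 0.32]
0 [-101.5   -3. ] row shift x,y cm [0.72 0.37]
```

>>> send_rows(
  rows=[
    [6.6, [-0.2, 0, 0.6], 0],
    [6.6, [0, 0.6, 0], 0],
    [6.6, [0, 0.5, 0], 0],
    [6.6, [0, 0.4, 0], 0],
    [6.6, [0, 0.4, 0], 0],
    [6.6, [0.46, -0.07, 0], 0],
    [6.6, [0.46, -0.07, 0], 0],
    [6.6, [0.4, -0.04, 0], 0],
    [6.6, [0.4, -0.04, 0], 0],
  ],
  newtons=80,
)

```text
t: 14.48
tool_pos: [0.48, 0.1981, -0.0157]
tool_rot: [1.433, 2.796, -0.001]
contact_force: [0.3, -2.2, -0.2]
opening: 0.0662
grip_force: 0.8
```

Run:
```python
from h import *
go(W(*tcp(32)),-.015)
im=ctrl.get_image('wrist');P=cloud(im);f=im['frame'];save('w9.png',f)
r=platefit(P,f,(-20,-35,.6));print(np.round(r[0],3),np.degrees(r[0][2]),r[1:3],'dist peg',np.hypot(r[0][0]-47,r[0][1]+48.5))
```

```text
t 14.47 pos [ 0.48    0.1981 -0.0157] jig [-117.2  -64.6] yaw 35.7 op 0.06621120162212579 F [ 0.3 -2.2 -0.2] 
 -> shift [-0.05  0.11 -0.07] turn None
[-30.924 -41.228   0.587] 33.64940537696436 (np.float64(0.00023379818851085554), 50422) dist peg 78.2623691230015
```

```bash
cat >> h.py <<'E'
def edgefit(q,phi0):
    best=None
    for phi in np.radians(np.arange(phi0-12,phi0+12,.25)):
        n=np.array([np.cos(phi),np.sin(phi)]);t=np.array([-n[1],n[0]]);a=q@n;b=q@t
        ha,ea=np.histogram(a,np.arange(a.min()-1,a.min()+25,.5)); hb,eb=np.histogram(b,np.arange(b.max()-25,b.max()+1,.5))
        s=np.diff(ha).max()+(-np.diff(hb)).max()
        if best is None or s>best[0]:
            ia=np.diff(ha).argmax();ib=(-np.diff(hb)).argmax()
            best=(s,np.degrees(phi),ea[ia+1],eb[ib+1])
    s,d,a,b=best; p=np.radians(d); n=np.array([np.cos(p),np.sin(p)]);t=np.array([-n[1],n[0]])
    C=n*(a+54)+t*(b-54); print('phi',d,'C',C.round(1),'dist',np.hypot(*(C-[47,-48.5])).round(1),'edges',a,b)
E
python3 - <<'E'
from h import *
d=np.load('wrist7.npz'); r=platefit(d['P'],d['f'],(-22,-42,.7)); edgefit(r[3],40)
im=ctrl.get_image('wrist');P=cloud(im);f=im['frame'];np.savez('wrist9.npz',f=f,P=P)
r=platefit(P,f,(-20,-35,.6));edgefit(r[3],34)
q=r[3];print(np.percentile(q,[0,1,99,100],axis=0).round(1))
save('w9.png',f)
E
```

```text
phi 40.5 C [-22.8 -41.1] dist 70.2 edges -98.03808499471643 37.54198443801788
phi 33.0 C [-21.8 -35.3] dist 70.1 edges -91.52725796458654 36.313307867252
[[-89.2 -91.7]
 [-83.9 -84. ]
 [ -9.2  18.4]
 [ -4.   24.9]]
```

View pics/w9.png

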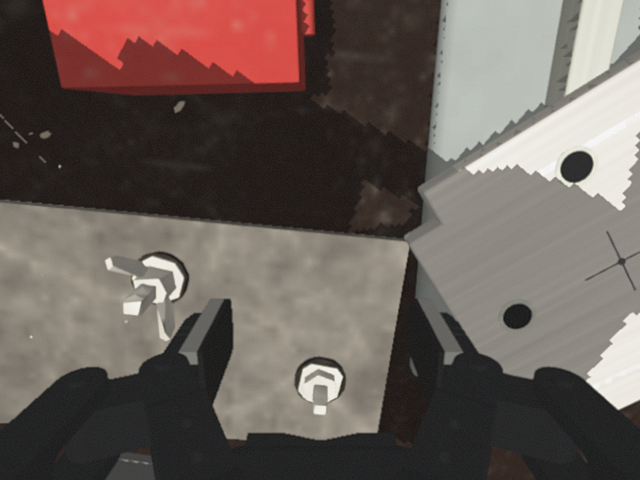

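I have now viewed 12 pictures, two more than the limit of 10, so from here on I'll go by measured numbers only. The last picture shows the front finger against the plate's right edge at about (430,310). The plate's front corner is at about (410,240), and the fit gives 33° with the peg distance unchanged at 70 mm.

>>> send_rows(
  rows=[
    [6.6, [0.4, 0.05, 0], 0],
    [6.6, [0.4, 0, 0], 0],
    [6.6, [0.4, 0.02, 0], 0],
    [6.6, [0.4, 0.03, 0], 0],
    [6.6, [0.4, 0.05, 0], 0],
    [6.6, [0.4, 0.05, 0], 0],
    [6.6, [0.4, 0.08, 0], 0],
    [6.6, [0.4, 0.08, 0], 0],
  ],
)

```text
t: 15.58
tool_pos: [0.4644, 0.2265, -0.0157]
tool_rot: [-1.433, -2.796, 0.0]
contact_force: [0.2, -1.2, 0.6]
opening: 0.0661
grip_force: 0.8
```

Run:
```python
from h import *
go(W(*tcp(16)),-.015)
im=ctrl.get_image('wrist');P=cloud(im);f=im['frame']
r=platefit(P,f,(-15,-20,.3));edgefit(r[3],17)
```

```text
t 15.57 pos [ 0.4644  0.2265 -0.0157] jig [-113.3  -32.5] yaw 35.7 op 0.06612001046379423 F [ 0.2 -1.2  0.6] 
 -> shift [-0.05  0.02 -0.07] turn None
phi 18.25 C [-13.7 -17.3] dist 68.2 edges -72.41843706217935 41.85683649483626
```

Tracking well. Next I'll rotate to about 2° and measure again.

>>> send_rows(
  rows=[
    [6.6, [0.39, 0.1, 0], 0],
    [6.6, [0.39, 0.11, 0], 0],
    [6.6, [0.38, 0.13, 0], 0],
    [6.6, [0.38, 0.14, 0], 0],
    [6.6, [0.37, 0.16, 0], 0],
    [6.6, [0.37, 0.16, 0], 0],
    [6.6, [0.2, 0.12, 0], 0],
    [6.6, [0.2, 0.12, 0], 0],
  ],
)

```text
t: 16.62
tool_pos: [0.4538, 0.2523, -0.0183]
tool_rot: [-1.431, -2.791, 0.011]
contact_force: [-5.2, -7.6, -3.5]
opening: 0.0659
grip_force: 1.0
```

Run:
```python
from h import *
go(W(*tcp(0)),-.015)
im=ctrl.get_image('wrist');P=cloud(im);f=im['frame']
r=platefit(P,f,(-5,-5,.03));edgefit(r[3],3)
```

```text
t 16.62 pos [ 0.4538  0.2523 -0.0183] jig [-106.9   -5.4] yaw 35.7 op 0.06591297808269939 F [-5.2 -7.6 -3.5] 
 -> shift [ 0.24  0.54 -0.34] turn None
phi 6.75 C [-5.3 -5. ] dist 68.1 edges -59.89941917032334 49.66100356586352
```

>>> send_rows(
  rows=[
    [6.6, [0, -0.3, -0.1], 0],
    [6.6, [0, -0.1, 0], 0],
    [6.6, [-0.1, 0.3, 0], 0],
    [6.6, [-0.1, 0.2, 0], 0],
    [6.6, [-0.1, 0.1, 0], 0],
    [6.6, [0, 0, 0], 0],
  ],
)

```text
t: 17.42
tool_pos: [0.4553, 0.2507, -0.0185]
tool_rot: [-1.429, -2.789, 0.015]
contact_force: [-8.0, -4.7, -11.2]
opening: 0.0657
grip_force: 1.2
```

Run:
```python
from h import *
go(W(*tcp(0)),-.015)
o=ctrl.get_obs();F=o['contact_force'][:2];print('Fjig',F@ex,F@ey)
for n in('wrist','top'):
    im=ctrl.get_image(n);P=cloud(im);f=im['frame'];np.savez(n+'10.npz',f=f,P=P)
P,f=np.load('wrist10.npz').values() if 0 else (np.load('wrist10.npz')['P'],np.load('wrist10.npz')['f'])
r=platefit(P,f,(-5,-5,.03));edgefit(r[3],3)
j=jig(np.load('top10.npz')['P']);f=np.load('top10.npz')['f'].astype(int)
b=(f[...,2]>f[...,0]+50)&(j[...,2]>45)&(abs(j[...,1])<60)&(abs(j[...,0])<90); s=j[b];print('leaf pts',len(s),s[:,0].min(),s[:,2].max(), np.degrees(np.arctan(np.polyfit(s[:,0],s[:,2],1)[0])))
```

```text
t 17.43 pos [ 0.4553  0.2507 -0.0185] jig [-106.7   -7.5] yaw 35.8 op 0.06572684611990848 F [ -8.   -4.7 -11.2] 
 -> shift [ 0.45  0.51 -0.35] turn None
Fjig -9.263731337018436 0.8753971393998037
phi 5.5 C [-6.  -5.1] dist 68.5 edges -60.500135315505304 49.484110945099225
leaf pts 1799 -64.1629863779444 298.9406918260027 -39.171184970522745
```

>>> send_rows(
  rows=[
    [6.6, [0, -0.5, 0], 0],
    [6.6, [0, -1, 0], 0],
    [6.6, [0, -1.5, 0], 0],
    [6.6, [0, -1, -1], 0],
    [6.6, [0, 0, -4], 0],
    [6.6, [0, 0, -5], 0],
    [6.6, [0, 0, -6], 0],
    [6.6, [0, 0, 0], 0],
  ],
)

```text
t: 18.52
tool_pos: [0.4331, 0.231, 0.154]
tool_rot: [1.427, 2.786, 0.019]
contact_force: [1.0, -0.5, 0.0]
opening: 0.0655
grip_force: 0.0
```

>>> send_rows(
  rows=[
    [8.5, [0, 0, 0], -10],
    [8.5, [0, 0, 0], -10],
    [8.5, [0, 0, 0], -10],
    [8.5, [0, 0, 0], -10],
    [8.5, [0, 0, 0], -10],
    [8.5, [0, 0, 0], -10],
    [8.5, [0, 0, 0], -10],
    [8.5, [0, 0, 0], -10],
    [8.5, [0, 0, 0], -10],
    [8.5, [0, 0, 0], 0],
  ],
)

```text
t: 19.77
tool_pos: [0.4284, 0.2293, 0.1455]
tool_rot: [-0.96, 2.99, 0.0]
contact_force: [-0.8, -0.4, 0.4]
opening: 0.0851
grip_force: 0.0
```

Run:
```python
from h import *
go(W(-85,98),.14,np.degrees(A0)+90)
im=ctrl.get_image('wrist');P=cloud(im);f=im['frame'];np.savez('wrist11.npz',f=f,P=P)
r=platefit(P,f,(-5,-5,.03));print(r[0],r[1:3]);edgefit(r[3],3)
im=ctrl.get_image('top');P=cloud(im);f=im['frame'];np.savez('top11.npz',f=f,P=P);j=jig(P)
V,U=np.mgrid[:480,:640]
for n,(u0,u1,v0,v1,h) in dict(oil=(190,245,265,320,.08),wax=(335,390,165,215,.05)).items():
    m=(U>u0)&(U<u1)&(V>v0)&(V<v1)&(P[...,2]>h)&(P[...,2]<h+.015); print(n,m.sum(),j[m].mean(0).round(1),cv2.minAreaRect(j[m][:,:2].astype(np.float32))[:2])
```

```text
t 19.77 pos [0.4284 0.2293 0.1455] jig [-141.    -9.2] yaw 125.6 op 0.08510312594790985 F [-0.8 -0.4  0.4] 
 -> shift [-5.58 10.73  0.56] turn -0.08365193597759912
[-6.13761552 -5.30723115  0.10422184] (np.float64(0.013002619978683818), 12818)
phi 1.75 C [  8.3 -26.8] dist 44.4 edges -46.570850004105495 26.917305735340847
oil 492 [  3.4 175.4  88.7] ((3.8570709228515625, 175.56466674804688), (43.303810119628906, 44.51463317871094))
wax 479 [  15.9 -172.1   59.3] ((16.829532623291016, -173.00856018066406), (46.95713424682617, 47.74502944946289))
```

>>> send_rows(
  rows=[
    [8.54, [0, 0, 0], 10],
    [8.54, [0, 0, 0], 10],
    [8.54, [0, 0, 0], 10],
    [8.54, [0, 0, 0], 10],
    [8.54, [0, 0, 0], 10],
    [8.54, [0, 0, 0], 10],
    [8.54, [0, 0, 0], 10],
    [8.54, [0, 0, 0], 10],
    [8.54, [0, 0, 0], 10],
    [8.54, [0, 0, 0], 0],
  ],
)

```text
t: 21.12
tool_pos: [0.4283, 0.2294, 0.1453]
tool_rot: [1.432, 2.796, 0.0]
contact_force: [-0.7, -0.4, -1.0]
opening: 0.0853
grip_force: 0.0
```

Run:
```python
from h import *
go(W(-131,-7),0,np.degrees(A0))
im=ctrl.get_image('wrist');P=cloud(im);f=im['frame'];np.savez('wrist12.npz',f=f,P=P);j=jig(P);o=ctrl.get_obs()
r=platefit(P,f,(-5,-5,.05));print(r[0],r[1:3])
t=J(o['tool_pos']);dz=j[...,2]-o['tool_pos'][2]*1000
m=(dz>25)&(dz<140)&(f.max(-1)<110)
dx=j[...,0]-t[0];dy=j[...,1]-t[1]
for a in range(30,140,10):
    s=m&(dz>=a)&(dz<a+10)&(abs(dy)<45)
    if s.sum()>20: print(a,s.sum(),'dx',np.percentile(dx[s],[1,99]).round(1),'dy',np.percentile(dy[s],[1,99]).round(1))
```

```text
t 21.12 pos [0.4283 0.2294 0.1453] jig [-141.    -9.1] yaw 35.8 op 0.08525973611709645 F [-0.7 -0.4 -1. ] 
 -> shift [ 0.21  0.99 14.54] turn 0.07182306208618172
[-5.68743296 -4.99644879  0.10528474] (np.float64(0.48938631262157517), 13851)
40 1099 dx [-53.8  53.4] dy [-10.9  11.1]
50 1942 dx [-56.3  55.4] dy [-10.9  11.1]
60 2425 dx [-56.5  55.5] dy [-10.8  11.2]
70 2093 dx [-55.8  54.9] dy [-6.8 11.5]
80 4436 dx [-71.2  69.7] dy [ 5.9 13.7]
90 16533 dx [-70.   68.7] dy [-8.  15.9]
100 14258 dx [-63.8  62.4] dy [ 6.8 17.6]
110 9570 dx [-36.6  35.5] dy [10.  18.7]
120 33 dx [-16.3  16. ] dy [19.3 20.5]
```

>>> send_rows(
  rows=[
    [8.54, [0.2, 1, 4], 0],
    [8.54, [0, 0, 5], 0],
    [8.54, [0, 0, 4], 0],
    [8.54, [0, 0, 2], 0],
    [8.54, [0, 0, 1], 0],
    [8.54, [0, 0, 0.8], 0],
    [8.54, [0, 0, 0], 0],
  ],
)

```text
t: 22.05
tool_pos: [0.4355, 0.2369, -0.0225]
tool_rot: [1.432, 2.796, 0.0]
contact_force: [0.0, -0.4, 0.6]
opening: 0.0855
grip_force: 0.0
```

>>> send_rows(
  rows=[
    [8.54, [0, 0.5, 0], 0],
    [8.54, [0, 0.4, 0], 0],
    [8.54, [0, 0.3, 0], 0],
    [8.54, [0, 0.2, 0], 0],
    [8.54, [0, 0.2, 0], 0],
    [8.54, [0, 0.1, 0], 0],
    [8.54, [0, 0, 0], 0],
  ],
)

```text
t: 22.92
tool_pos: [0.4477, 0.2459, -0.0231]
tool_rot: [-1.431, -2.794, 0.005]
contact_force: [-5.3, -3.2, 4.5]
opening: 0.0855
grip_force: 3.2
```

Run:
```python
from h import *
go(W(-110,-7),-.025)
o=ctrl.get_obs();F=o['contact_force'][:2];print('Fjig',F@ex,F@ey)
im=ctrl.get_image('wrist');P=cloud(im);f=im['frame']
r=platefit(P,f,(-3,-3,.03));print(r[0],r[1:3]);edgefit(r[3],3)
```

```text
t 22.93 pos [ 0.4477  0.2459 -0.0231] jig [-115.6   -7. ] yaw 35.8 op 0.08545605187185351 F [-5.3 -3.2  4.5] 
 -> shift [-0.    0.56  0.19] turn None
Fjig -6.165366951957026 0.4485347254651749
[-23.30331194  -5.42974479   0.09739683] (np.float64(0.0), 25363)
phi 5.5 C [-5.6 -5.1] dist 68.2 edges -60.09457755887337 49.42900691822508
```

Run:
```python
from h import *
for src in('side8','side6','side5'):
    d=np.load(src+'.npz');j=jig(d['P']);hsv=cv2.cvtColor(d['f'],cv2.COLOR_RGB2HSV)
    m=(hsv[...,0]>12)&(hsv[...,0]<30)&(hsv[...,1]>110)&(abs(j[...,0]-47)<25)&(abs(j[...,1]-48)<25)&(j[...,2]>5)
    s=j[m];print(src,len(s),np.percentile(s,[5,50,95],axis=0).round(1).tolist() if len(s) else '')
im=ctrl.get_image('side');P=cloud(im);f=im['frame'];j=jig(P);np.savez('side13.npz',f=f,P=P)
hsv=cv2.cvtColor(f,cv2.COLOR_RGB2HSV)
m=(hsv[...,0]>12)&(hsv[...,0]<30)&(hsv[...,1]>110)&(abs(j[...,0]-47)<25)&(abs(j[...,1])<75)&(j[...,2]>5)
s=j[m];print(len(s),np.percentile(s,[5,50,95],axis=0).round(1).tolist() if len(s) else '')
v,u=np.where(m);print(u.min() if len(u) else '',u.max() if len(u) else '',v.min() if len(v) else '',v.max() if len(v) else '')
# base edges in all clouds: x,y limits of base
for src in('wrist7','top11','side6'):
    d=np.load(src+'.npz');j=jig(d['P']);sat=d['f'].max(-1).astype(int)-d['f'].min(-1)
    m=(j[...,2]>6)&(j[...,2]<14)&(sat<45)&(d['f'].max(-1)>110)&(abs(j[...,0]-10)<95)&(abs(j[...,1])<112)
    s=j[m]; a=s[(s[:,0]<-50)&(s[:,1]>-40)&(s[:,1]<60)]; b=s[(s[:,1]>70)&(abs(s[:,0])<60)]; c=s[(s[:,1]<-70)&(s[:,0]>40)]
    print(src,'front',np.percentile(a[:,0],[1,5]) if len(a) else '','left',np.percentile(b[:,1],[95,99]) if len(b) else '','right',np.percentile(c[:,1],[1,5]) if len(c) else '','back',np.percentile(c[:,0],[95,99]) if len(c) else '')
```

```text
side8 39 [[39.5, 45.7, 12.6], [43.2, 49.3, 21.6], [48.0, 53.6, 30.8]]
side6 39 [[40.3, 45.7, 11.2], [43.1, 49.5, 23.0], [47.7, 54.0, 31.5]]
side5 39 [[39.9, 45.2, 12.2], [44.2, 49.0, 21.7], [46.9, 53.7, 30.4]]
5 [[42.2, -50.4, 30.4], [44.1, -47.9, 31.7], [45.4, -46.0, 32.2]]
332 334 231 232
wrist7 front [-78.35601983 -77.42227147] left  right [-97.4840544  -96.69643564] back [86.06115674 89.55765306]
top11 front  left [98.74359556 99.89942595] right [-99.3699528  -97.98412921] back [92.04452894 94.82945735]
side6 front [-80.95289167 -79.53776437] left [ 98.79399455 100.79478097] right [-97.87040525 -95.79259219] back [85.9236385  90.47578759]
```

>>> send_rows(
  rows=[
    [8.54, [0, 0.2, 0], 0],
    [8.54, [0, 0.2, 0], 0],
    [8.54, [0, 0.1, 0], 0],
    [8.54, [0, 0, 0], 0],
  ],
)

```text
t: 23.52
tool_pos: [0.4478, 0.2467, -0.0241]
tool_rot: [-1.428, -2.79, 0.019]
contact_force: [-17.0, -13.1, 13.8]
opening: 0.0853
grip_force: 10.5
```

```bash
cat > m.py <<'E'
from h import *
go(W(-110,-7),-.025)
o=ctrl.get_obs();F=o['contact_force'][:2];print('Fjig',F@ex,F@ey,'grip',o['grip_force'],'torque',o['wrist_torque'].round(2),o['tool_rot'])
im=ctrl.get_image('wrist');P=cloud(im);f=im['frame']
r=platefit(P,f,(-3,-3,.03));edgefit(r[3],3)
E
python3 m.py
```

```text
t 23.52 pos [ 0.4478  0.2467 -0.0241] jig [-115.    -6.4] yaw 35.8 op 0.08533325023688482 F [-17.  -13.1  13.8] 
 -> shift [-0.06  0.5   0.08] turn None
Fjig -21.437282487727142 -0.7386012165013011 grip 10.5057900887914 torque [-1.34  1.9   0.06] [-1.42774227 -2.7895832   0.01920846]
phi 4.5 C [-5.  -5.2] dist 67.7 edges -59.431079255381604 49.21562546244876
```

>>> send_rows(
  rows=[
    [8.54, [0, -0.6, 0], 0],
    [8.54, [0, -1, 0], 0],
    [8.54, [0, -1, -1], 0],
    [8.54, [0, 0, -5], 0],
    [8.54, [0, -2, -6], 0],
    [8.54, [-3, -4, -3], 0],
    [8.54, [-5, 0, 0], 0],
    [8.54, [-5, 0, 0], 0],
    [8.54, [0, 0, 0], 0],
    [8.54, [0, 0, 0], 0],
  ],
)

```text
t: 24.82
tool_pos: [0.4591, 0.0942, 0.1264]
tool_rot: [-1.433, -2.795, -0.0]
contact_force: [0.0, 0.6, -0.4]
opening: 0.0853
grip_force: 0.0
```

Run:
```python
from h import *
go(W(-110,-7),-.025)
res={}
for n in('side','wrist','top'):
    im=ctrl.get_image(n);P=cloud(im);f=im['frame'];np.savez(n+'14.npz',f=f,P=P)
    r=platefit(P,f,(-4,-5,.08));print(n,r[0].round(3),r[1:3]); 
    if n!='side': edgefit(r[3],5)
d=np.load('side14.npz');j=jig(d['P']);f=d['f']
hsv=cv2.cvtColor(f,cv2.COLOR_RGB2HSV)
m=(hsv[...,0]>12)&(hsv[...,0]<30)&(hsv[...,1]>110)&(abs(j[...,0]-47)<25)&(abs(j[...,1])<75)&(j[...,2]>5)
v,u=np.where(m)
for q in sorted(set(v)): w=np.where(m[q])[0]; print(q,w.min(),w.max(),j[q,w].mean(0).round(1))
# image rows around peg: heights map
g=np.full((18,30),' ')
for y in range(-75,75,5):
    l=''
    for x in range(-70,75,5):
        s=(abs(j[...,0]-x)<2.6)&(abs(j[...,1]-y)<2.6)&(j[...,2]>-5)
        h=np.median(j[s][:,2]) if s.sum()>0 else -1
        l+='%4d'%h if h>=0 else '   .'
    print('%4d'%y,l)
```

```text
t 24.82 pos [0.4591 0.0942 0.1264] jig [-194.9 -136.8] yaw 35.7 op 0.08528547313672682 F [ 0.   0.6 -0.4] 
 -> shift [12.97  8.49 15.15] turn None
side [-6.043 -4.599  0.077] (np.float64(0.0923664609150375), 1173)
wrist [-7.622 -9.822 -0.017] (np.float64(0.0), 9144)
phi 5.75 C [  0.4 -60.4] dist 48.1 edges -59.68801051251973 -6.089439717019278
top [-4.215 -5.893  0.093] (np.float64(0.005622715040786401), 1077)
phi 10.5 C [ 19.1 -24.3] dist 36.9 edges -39.59629585465454 26.655729385805422
224 287 290 [45.3 50.2 31.4]
225 287 290 [44.6 50.  29.4]
226 287 290 [42.5 49.3 28.3]
227 287 290 [40.6 48.7 27. ]
 -75    8  10   8  10  10  10   .   .   .   .   .   .   .   .   .   .   .   .   . 479 477   .   .   .   . 467  11  10  10
 -70   10  10  10   9   9  11  11   .   .   .   .   .   .   .   .   .   .   .   . 480 477   .   .   .   .   . 466   .  42
 -65    9   9   9  10  10  15  19  21   .   .   .   .   .   .   .   .   .   .   . 479 477   .   .   .   .   .   .   .  42
 -60    8   9   9   9   9  14  23  31  26  30  26  30   .   .   .   .   .   .   . 477 479   .   .   .   .   .   .   .   .
 -5
[... 2468 characters left out ...]
31  79  33  33  32  31  31  32  31  32  32  31  31  31  30 476 474  27  40  50  45 253 465
  50    .   .   .   .   .   . 131 134 121   . 115 108  69  32  32  31  32  81  30  32  32  66  32  31   .  49   .  42 465
  55    .   .   .   .   .   . 131 133   .   . 112   . 107   .   .  57  20  21   .   .   .   . 474  28  28  48   .  40 253
  60    .   .   .   .   .   .   .   .   .   .   .   .   9   9  10  15  20  23  21   .   .   . 475 473   .   .  19  27  32
  65    .   .   .   .   .   .   .   .   .   .   .   .   9   9  10  13  18  21  19   .   .  12 475   8   9   9  11  26  35
  70    .   .   .   .   .   .   .  22  21   .   .  10   9  10   9  10  14  22  21   .   .   .  10  10   8   9   8  24  28
```

Run:
```python
from h import *
im=ctrl.get_image('top')
for src in('top0','top14'):
    d=np.load(src+'.npz');j=jig(d['P']);f=d['f'];hsv=cv2.cvtColor(f,cv2.COLOR_RGB2HSV)
    m=(hsv[...,0]>12)&(hsv[...,0]<30)&(hsv[...,1]>110); m[:180]=0;m[300:]=0;m[:,:240]=0;m[:,340:]=0
    n,l,s,c=cv2.connectedComponentsWithStats(m.astype(np.uint8))
    for i in range(1,n):
        if s[i,4]>6: q=j[l==i]; print(src,s[i,4],c[i].round(1),'z',np.nanmedian(q[:,2]).round(1),'jig',np.nanmedian(q,0).round(1),'at z31',J(ray(im,*c[i],.031)))
# edge profile of plate in top14 through the leaf openings: list heights map from top14
j=jig(np.load('top14.npz')['P'])
for y in range(-75,75,5):
    l=''
    for x in range(-70,75,5):
        s=(abs(j[...,0]-x)<2.6)&(abs(j[...,1]-y)<2.6)&(j[...,2]>-5)
        h=np.median(j[s][:,2]) if s.sum()>0 else -1
        l+='%4d'%h if h>=0 else '   .'
    print('%4d'%y,l)
```

```text
top0 40 [285.6 232.5] z 97.1 jig [18.1  1.  97.1] at z31 [33.2 -0.8]
top14 41 [285.7 232.7] z 97.1 jig [17.7  1.2 97.1] at z31 [32.6 -0.8]
 -75    9   9   9   8   9  11  22  21  20   8   7  11   9  10   8  10  20  22  22 478 490 496 496 496 496 496 496 496 496
 -70   11   9   9   8   9  10  19  23  21  10   9  10   8   9  10   9  19  21  21  11 488 496 496 496 496 497 496 496 496
 -65   10   9  10  10  10  10  22  21  21  10   9  10   9  10   9   9  21  22  20  10 488 496 496 496 496 496 496 495 496
 -60   10  10  11  10   9   8  29  31  31  31   .   .   .   .   .   .  23  19  21  11 488 496 496 496 496 496 496 495 496
 -55    9   9   9  10  11   9  29  32  32  31   . 115   .   .   . 100   .   .  87  83 489 496 496 496 496 496 496 496 496
 -50    9  10   9  10  31  30  32 130  34 124 122 118 113 110 105 101  97  92  88  84 486 496 496 496 496 495 496 496 496
 -45    9   8  10  11  31  30  36  83 130 126 122 118 113 110 107 102  97  93  88  83 487 496 496 496 496 496 496 496 496
 -40    9  10   9  11  31  32  34 132 130 125 122 117 114 109 105 101  98  93  88  84 485 496 496 496 496 4
[... 1998 characters left out ...]
32 133  82 126 123 119 115 110 106 102  98  94  89  85  80  77 488 496 496 496 496 496 496
  50    9  10   9   9   9   9  20 133 129 126 121 119 113 110 106 101  98  92  89  85  80  76 488 496 496 496 496 496 496
  55   10   9   9   9   8   9  17  21  22   9  11 115 114 109   . 101  58  89  21  46   9  10 487 496 496 496 496 496 496
  60   10  10  10  10  10  10  18  22  21   9  10   8   9   9  10   8  20  21  18  10   9  10 486 496 496 496 496 496 495
  65   10   8   8   9  10  10  20  21  23   9   9   9   9   7   9  10  20  22  21  10  10   9 486 495 496 496 496 496 495
  70    8   9   9   9  10   9  20  22  21   9   9   9   8  10   9   9  20  20  21   9   9   9 484 495 496 496 496 496 496
```

Run:
```python
from h import *
d=np.load('side14.npz');f=d['f'].astype(int);j=jig(d['P'])
mx=f.max(-1);sat=mx-f.min(-1)
im=ctrl.get_image('side');Ti=np.linalg.inv(np.array(im['cam_to_world']))
K=np.array([[im['fx'],0,im['cx']],[0,im['fy'],im['cy']],[0,0,1]])
def proj(x,y,z):
    p=W(x,y);c=Ti[:3,:3]@[p[0],p[1],z/1000]+Ti[:3,3]; return cv2.projectPoints(c.reshape(1,3),np.zeros(3),np.zeros(3),K,np.array([im['k1'],0,0,0,0]))[0].ravel().round(1)
for n,p in dict(pegb_top=(47,48.5,31),pegb_base=(47,48.5,10),pega_top=(47,-48.5,31)).items(): print(n,proj(*p))
C=np.array([-5,-5.2]);ph=np.radians(4.8);R=np.array([[np.cos(ph),-np.sin(ph)],[np.sin(ph),np.cos(ph)]])
for q in [(54,42),(42,42),(42,54),(-42,54),(-42,42),(-54,42),(-54,-42),(-42,-54),(42,-54)]:
    w=C+R@q;print('plate',q,w.round(1),proj(*w,32),proj(*w,22))
for v in range(216,250):
    print(v,''.join('B' if f[v,u,2]>f[v,u,0]+50 else 'o' if (sat[v,u]>70 and f[v,u,0]>f[v,u,2]+50) else '#' if (j[v,u,2]>28 and j[v,u,2]<36) else '=' if (15<j[v,u,2]<=28) else '.' if j[v,u,2]<=15 else '^' if j[v,u,2]<100 else 'A' for u in range(262,352)))
```

```text
pegb_top [289.5 223.9]
pegb_base [289.9 232.2]
pega_top [333.7 230.9]
plate (54, 42) [45.3 41.2] [292.5 224.4] [292.7 228.4]
plate (42, 42) [33.3 40.2] [291.1 227.4] [291.3 231.4]
plate (42, 54) [32.3 52.1] [285.5 226.8] [285.7 230.8]
plate (-42, 54) [-51.4  45.1] [274.4 249.1] [274.6 253.3]
plate (-42, 42) [-50.4  33.1] [280.2 249.8] [280.5 254. ]
plate (-54, 42) [-62.3  32.1] [278.6 253.3] [278.8 257.5]
plate (-54, -42) [-55.3 -51.6] [320.7 258.3] [320.7 262.5]
plate (-42, -54) [-42.3 -62.5] [328.1 255.5] [328.1 259.7]
plate (42, -54) [ 41.4 -55.5] [336.2 232.4] [336.2 236.4]
216 ......................#^##^##BBBBBBBBBBBBBBBBBBBBBBBBBBBBBBBB^^^AAAAAAAAAAAAAAAAAAAAAAAAAA
217 ......................#######=....#BBBBBBBBBBBBBBBBBBBBBBBBBBBB^AAAAAAAAAAAAAAAAAAAAAAAAAA
218 .....A................######==..........##BBBBBBBBBBBBBBBBBBBBBBAAAAAAAAAAAAAAAAAAAAAAAAAA
219 ......................#=##====................###BBBB^^^^^^^^^^^AAAAAAAAAAAAAAAAAAAAAAAAAA
220 ......................========.......................##BBB^^^^^^AAAAAAAAAAAAAAAAAAA^^AAAAA
221 ........A.............=======.......
[... 2014 characters left out ...]
########AAAAAAAAAAAAAAAAAAAAAA.....
243 ................######AAAAAAAA###############A#################AAAAAAAAAAAAAAAAAAAAAA.....
244 ...............######AAAAAAAAAAA###############################AAAAAAAAAAAAAAAAAAAAAA.....
245 =A.............####AAAAAAAAAAAAA###############################AAAAAAAAAAAAAAAAAAAAAA=....
246 =======.......#####AAAAAAAAAAAAAA################################AAAAAAAAAAAAAAAAAAAA====.
247 AAAAAAAAAAAAAAAAAAAAAAAAAAAAAAAAA####################################AAAAAAAAAAAAAAAA====.
248 AAAAAAAAAAAAAAAAAAAAAAAAAAAAAAAAA####################################AAAAAAAAAAAAAAAA====.
249 AAAAAAAAAAAAAAAAAAAAAAAAAAAAAAAAA####################################AAAAAAAAAAAAAAAA====.
```

Run:
```python
from h import *
d=np.load('side14.npz');f=d['f'].astype(int);j=jig(d['P']);im=ctrl.get_image('side')
g=cv2.cvtColor(d['f'],cv2.COLOR_RGB2GRAY).astype(float); zz=j[...,2]
m=(zz>28)&(zz<36)
top=[];
for u in range(294,323):
    v=np.where(m[222:235,u])[0].min()+222; top.append(J(ray(im,u,v-.5,.032)))
left=[]
for v in range(230,241):
    u=np.where(m[v,275:300])[0].min()+275; left.append(J(ray(im,u-.5,v,.032)))
top=np.array(top);left=np.array(left)
for n,t,ax in(('back',top,0),('left',left,1)):
    p=np.polyfit(t[:,1-ax],t[:,ax],1); print(n,t[[0,-1]],'slope deg',np.degrees(np.arctan(p[0])),'at0',p[1])
rp=[J(ray(im,u,224-.5,.031)) for u in(286.5,290.5)];print('pegb top extents',rp)
# top cam: front edge and left-front corner
d=np.load('top14.npz');j=jig(d['P']);imt=ctrl.get_image('top');zz=j[...,2];mt=(zz>26)&(zz<36)&(abs(j[...,0]+50)<25)&(j[...,1]>-60)&(j[...,1]<55)
fr=[]
for y in range(-44,30,4):
    s=j[mt&(abs(j[...,1]-y)<2.2)]; fr.append((y,np.percentile(s[:,0],3)))
fr=np.array(fr);p=np.polyfit(fr[:,0],fr[:,1],1);print('front slope',np.degrees(np.arctan(p[0])),p[1],fr.round(1).tolist())
```

```text
back [[ 45.8  38.1]
 [ 51.1 -22. ]] slope deg -5.186048342607433 at0 48.06878565217915
left [[ 19.4  51.9]
 [-18.6  48.7]] slope deg 4.790487782097954 at0 49.829352435234924
pegb top extents [array([46.6, 55.2]), array([49. , 47.1])]
front slope -4.801167203596386 -57.90823520525586 [[-44.0, -54.1], [-40.0, -54.4], [-36.0, -55.1], [-32.0, -55.7], [-28.0, -55.8], [-24.0, -55.9], [-20.0, -56.0], [-16.0, -56.0], [-12.0, -56.4], [-8.0, -57.6], [-4.0, -56.3], [0.0, -58.2], [4.0, -58.8], [8.0, -59.2], [12.0, -59.6], [16.0, -58.9], [20.0, -60.5], [24.0, -59.5], [28.0, -59.6]]
```

>>> send_rows(
  rows=[
    [8.54, [4.5, 2.46, 0], 0],
    [8.54, [4.5, 2.46, 0], 0],
    [8.54, [4.5, 2.46, 0], 0],
    [8.54, [0, 0, 0], -10],
    [8.54, [0, 0, 0], -10],
    [8.54, [0, 0, 0], -10],
    [8.54, [0, 0, 0], 0],
    [8.54, [0, 0, 0], 0],
  ],
)

```text
t: 26.18
tool_pos: [0.4404, 0.2469, 0.1266]
tool_rot: [-0.664, -3.071, 0.0]
contact_force: [0.0, -0.3, 0.5]
opening: 0.0854
grip_force: 0.0
```

Run:
```python
from h import *
go(W(-121,-2),-.024,np.degrees(A0)+30)
```

```text
t 26.18 pos [0.4404 0.2469 0.1266] jig [-120.9   -1.9] yaw 65.6 op 0.08536418196674964 F [ 0.  -0.3  0.5] 
 -> shift [-1.000e-02 -1.000e-02  1.506e+01] turn -0.07653150484695459
```

>>> send_rows(
  rows=[
    [8.54, [0, 0, 5], 0],
    [8.54, [0, 0, 5], 0],
    [8.54, [0, 0, 3], 0],
    [8.54, [0, 0, 1.2], 0],
    [8.54, [0, 0, 0.8], 0],
    [8.54, [0, 0, 0], 0],
    [8.54, [0, 0.5, 0], 0],
    [8.54, [0.03, 0.5, 0], 0],
    [8.54, [0, 0, 0], 0],
  ],
)

```text
t: 27.3
tool_pos: [0.4448, 0.2565, -0.0228]
tool_rot: [0.659, 3.071, 0.001]
contact_force: [-0.8, -0.2, 1.2]
opening: 0.0855
grip_force: 0.3
```

>>> send_rows(
  rows=[
    [8.54, [0.05, 0.25, 0], 0],
    [8.54, [0.12, 0.2, 0], 0],
    [8.54, [0.12, 0.2, 0], 0],
    [8.54, [0, 0, 0], 0],
  ],
)

```text
t: 27.8
tool_pos: [0.4443, 0.2634, -0.0235]
tool_rot: [0.66, 3.071, 0.0]
contact_force: [-0.7, -1.5, 1.4]
opening: 0.0855
grip_force: 0.5
```

```bash
cat > m.py <<'E'
from h import *
go(W(-104,15),-.024)
o=ctrl.get_obs();F=o['contact_force'][:2];print('Fjig',F@ex,F@ey,'grip',o['grip_force'])
for n in('wrist','top','side'):
    im=ctrl.get_image(n);P=cloud(im);f=im['frame'];np.savez('last_%s.npz'%n,f=f,P=P)
    r=platefit(P,f,(-4,-4,.06));print(n,r[0].round(3),r[1:3]); j=jig(P)
    if n!='side':
        m=(j[...,2]>26)&(j[...,2]<36)&(abs(j[...,0]+50)<25)&(j[...,1]>-50)&(j[...,1]<40); fr=[]
        for y in range(-44,36,4):
            s=j[m&(abs(j[...,1]-y)<2.2)]
            if len(s)>8: fr.append((y,np.percentile(s[:,0],3)))
        fr=np.array(fr)
        if len(fr)>4: p=np.polyfit(fr[:,0],fr[:,1],1);print(n,'front slope',np.degrees(np.arctan(p[0])),p[1],fr[[0,-1]].round(1).tolist())
E
python3 m.py
```

```text
t 27.8 pos [ 0.4443  0.2634 -0.0235] jig [-108.1    9.2] yaw 65.7 op 0.08554409489467941 F [-0.7 -1.5  1.4] 
 -> shift [0.3  0.65 0.05] turn None
Fjig -1.4645064749678502 -0.7822888891516645 grip 0.4824012389872223
wrist [-18.55   15.167   0.253] (np.float64(0.0), 4503)
wrist front slope -22.5383535661557 -57.03103169177135 [[-12.0, -56.2], [32.0, -73.9]]
top [ 11.781 -18.385  -0.064] (np.float64(0.0), 471)
side [-2.929e+00 -1.432e+01 -3.000e-03] (np.float64(0.5730890234696219), 1114)
```

>>> send_rows(
  rows=[
    [8.54, [0.1, 0.2, 0], 0],
    [8.54, [0.1, 0.2, 0], 0],
    [8.54, [0.05, 0.1, 0], 0],
    [8.54, [0, 0, 0], 0],
  ],
)

```text
t: 28.45
tool_pos: [0.4438, 0.2686, -0.0236]
tool_rot: [-0.66, -3.071, 0.001]
contact_force: [-1.0, -2.0, -0.0]
opening: 0.0856
grip_force: 1.1
```

>>> send_rows(
  rows=[
    [8.54, [0.05, 0.1, 0], 0],
    [8.54, [0.05, 0.1, 0], 0],
    [8.54, [0, 0, 0], 0],
  ],
)

```text
t: 28.82
tool_pos: [0.4432, 0.27, -0.0238]
tool_rot: [-0.66, -3.07, 0.004]
contact_force: [-3.5, -5.3, 2.8]
opening: 0.0856
grip_force: 3.1
```

Run:
```python
from h import *
go(W(-102.5,14),-.024)
o=ctrl.get_obs();F=o['contact_force'][:2];print('Fjig',F@ex,F@ey,'grip',o['grip_force'])
```

```text
t 28.82 pos [ 0.4432  0.27   -0.0238] jig [-105.2   15.2] yaw 65.7 op 0.085603571079061 F [-3.5 -5.3  2.8] 
 -> shift [-0.24  0.18  0.02] turn None
Fjig -5.981041694497784 -2.2771600823932454 grip 3.1427353151775606
```

>>> send_rows(
  rows=[
    [8.54, [0, -0.5, 0], 0],
    [8.54, [0, -1, 0], 0],
    [8.54, [0, -0.5, -2], 0],
    [8.54, [0, 0, -5], 0],
    [8.54, [0, -1, -6], 0],
    [8.54, [-3, -4, -2], 0],
    [8.54, [-4, -4, 0], 0],
    [8.54, [-4, -1, 0], 0],
    [8.54, [0, 0, 0], 0],
    [8.54, [0, 0, 0], 0],
  ],
)

```text
t: 30.08
tool_pos: [0.4945, 0.1165, 0.1264]
tool_rot: [-0.66, -3.071, -0.001]
contact_force: [-0.5, 0.7, 0.7]
opening: 0.0854
grip_force: 0.0
```

```bash
cat > v.py <<'E'
from h import *
go(W(-134,-80),.0)
d={}
for n in('top','side','wrist'):
    im=ctrl.get_image(n);d[n]=(im,cloud(im),im['frame']); j=jig(d[n][1])
    r=platefit(d[n][1],d[n][2],(-1,-1,.01)); print(n,r[0].round(3),r[1:3])
    m=(j[...,2]>27)&(j[...,2]<36)&(abs(j[...,0]+50)<25)&(j[...,1]>-50)&(j[...,1]<50); fr=[]
    for y in range(-40,42,4):
        s=j[m&(abs(j[...,1]-y)<2.2)]
        if len(s)>8: fr.append((y,np.percentile(s[:,0],3)))
    fr=np.array(fr)
    if len(fr)>4: p=np.polyfit(fr[:,0],fr[:,1],1);print(n,'front slope',np.degrees(np.arctan(p[0])).round(2),p[1].round(1),fr[[0,-1]].round(1).tolist())
im,P,f=d['side'];j=jig(P);m=(j[...,2]>28)&(j[...,2]<36)
top=[];left=[]
for u in range(294,323):
    w=np.where(m[215:235,u])[0]
    if len(w): top.append(J(ray(im,u,w.min()+215-.5,.032)))
for v in range(229,243):
    w=np.where(m[v,268:305])[0]
    if len(w): left.append(J(ray(im,w.min()+268-.5,v,.032)))
for n,t,ax in(('back',np.array(top),0),('left',np.array(left),1)):
    p=np.polyfit(t[:,1-ax],t[:,ax],1); print(n,t[[0,-1]].tolist(),'slope',np.degrees(np.arctan(p[0])).round(2),'at0',p[1].round(1))
E
python3 v.py
```

```text
t 30.07 pos [0.4945 0.1165 0.1264] jig [-153.1 -139.3] yaw 65.7 op 0.0853686090622609 F [-0.5  0.7  0.7] 
 -> shift [ 4.17  4.62 12.64] turn None
top [-0.499 -0.93  -0.025] (np.float64(0.002683288597719695), 1009)
top front slope 1.38 -53.4 [[-40.0, -53.7], [40.0, -53.1]]
side [-2.302  0.804 -0.029] (np.float64(0.1527706731834063), 1341)
side front slope 11.89 -52.2 [[-40.0, -57.8], [40.0, -38.1]]
wrist [-2.02   0.805 -0.022] (np.float64(0.004351780811235045), 14532)
wrist front slope 1.11 -55.3 [[-40.0, -55.7], [40.0, -54.5]]
back [[80.4, 50.2], [77.7, -13.9]] slope 11.11 at0 62.2
left [[22.5, 55.3], [-28.2, 55.8]] slope -1.03 at0 54.9
```

>>> send_rows(
  rows=[
    [8.54, [0, 0, 0], 10],
    [8.54, [0, 0, 0], 10],
    [8.54, [0, 0, 0], 10],
    [8.54, [4, 0.8, 0], 0],
    [8.54, [4, 0.8, 0], 0],
    [8.54, [3.6, 0.8, 0], 0],
    [8.54, [0, 0, 0], 0],
    [8.54, [0, 0, 0], 0],
  ],
)

```text
t: 31.22
tool_pos: [0.4464, 0.2247, 0.1266]
tool_rot: [1.431, 2.796, -0.0]
contact_force: [-0.2, -0.2, 0.2]
opening: 0.0853
grip_force: 0.0
```

Run:
```python
from h import *
go(W(-130,-22),-.024,np.degrees(A0))
```

```text
t 31.23 pos [0.4464 0.2247 0.1266] jig [-129.   -23.4] yaw 35.8 op 0.08531073384919712 F [-0.2 -0.2  0.2] 
 -> shift [ 0.15 -0.1  15.06] turn 0.12010512906704207
```

>>> send_rows(
  rows=[
    [8.54, [0, 0, 5], 0],
    [8.54, [0, 0, 5], 0],
    [8.54, [0, 0, 3], 0],
    [8.54, [0, 0, 1.2], 0],
    [8.54, [0, 0, 0.8], 0],
    [8.54, [0, 0, 0], 0],
    [8.54, [0, 0.7, 0], 0],
    [8.54, [0, 0.5, 0], 0],
    [8.54, [0, 0.3, 0], 0],
    [8.54, [0, 0, 0], 0],
  ],
)

```text
t: 32.48
tool_pos: [0.4592, 0.2335, -0.0232]
tool_rot: [1.432, 2.796, 0.0]
contact_force: [-0.3, 0.6, 0.7]
opening: 0.0855
grip_force: 0.0
```

>>> send_rows(
  rows=[
    [8.54, [0, 0.15, 0], 0],
    [8.54, [0, 0.15, 0], 0],
    [8.54, [0, 0, 0], 0],
  ],
)

```text
t: 32.85
tool_pos: [0.461, 0.2347, -0.0236]
tool_rot: [-1.433, -2.795, 0.002]
contact_force: [-0.9, -1.1, 1.5]
opening: 0.0854
grip_force: 1.2
```

Run:
```python
from h import *
go(W(-110,-22),-.024)
o=ctrl.get_obs();F=o['contact_force'][:2];print('Fjig',F@ex,F@ey,'grip',o['grip_force'])
```

```text
t 32.85 pos [ 0.461   0.2347 -0.0236] jig [-111.3  -23.8] yaw 35.7 op 0.0854376264695356 F [-0.9 -1.1  1.5] 
 -> shift [0.18 0.13 0.04] turn None
Fjig -1.4064703283992768 -0.33317075986056305 grip 1.1873317358549684
```

>>> send_rows(
  rows=[
    [8.54, [0, 0.15, 0], 0],
    [8.54, [0, 0.15, 0], 0],
    [8.54, [0, 0.1, 0], 0],
    [8.54, [0, 0, 0], 0],
  ],
)

```text
t: 33.35
tool_pos: [0.4618, 0.235, -0.0235]
tool_rot: [-1.43, -2.792, 0.013]
contact_force: [-14.1, -12.4, 14.6]
opening: 0.0853
grip_force: 9.4
```

Run:
```python
from h import *
go(W(-110,-22),-.024)
o=ctrl.get_obs();F=o['contact_force'][:2];print('Fjig',F@ex,F@ey,'grip',o['grip_force'])
```

```text
t 33.35 pos [ 0.4618  0.235  -0.0235] jig [-110.5  -24. ] yaw 35.8 op 0.08534534877390554 F [-14.1 -12.4  14.6] 
 -> shift [0.2  0.05 0.05] turn None
Fjig -18.68063132606726 -1.8932813919009968 grip 9.439213634468615
```

>>> send_rows(
  rows=[
    [8.54, [0, -0.5, 0], 0],
    [8.54, [0, -1, 0], 0],
    [8.54, [0, -0.8, -2], 0],
    [8.54, [0, 0, -5], 0],
    [8.54, [0, -1, -6], 0],
    [8.54, [-3, -1, -2], 0],
    [8.54, [-4, 0, 0], 0],
    [8.54, [-4, 0, 0], 0],
    [8.54, [0, 0, 0], 0],
    [8.54, [0, 0, 0], 0],
  ],
)

```text
t: 34.6
tool_pos: [0.4934, 0.1233, 0.1263]
tool_rot: [-1.433, -2.795, -0.0]
contact_force: [-0.4, -0.2, 0.6]
opening: 0.0858
grip_force: 0.0
```

```bash
python3 v.py
```

```text
t 34.6 pos [0.4934 0.1233 0.1263] jig [-150.  -133.3] yaw 35.7 op 0.08575935539586096 F [-0.4 -0.2  0.6] 
 -> shift [ 5.32  1.6  12.63] turn None
top [ 0.387 -0.046 -0.005] (np.float64(0.001786910206871288), 1029)
top front slope 0.23 -52.7 [[-40.0, -52.6], [40.0, -52.3]]
side [-2.415  1.64  -0.007] (np.float64(0.03525098010967431), 1305)
side front slope 2.73 -54.5 [[-40.0, -55.3], [4.0, -50.8]]
wrist [-2.    -5.8   -0.112] (np.float64(0.0), 12800)
wrist front slope 0.49 -54.3 [[-40.0, -54.3], [4.0, -54.2]]
back [[53.4, 40.7], [77.7, -13.9]] slope 12.79 at0 65.6
left [[22.5, 55.3], [-28.2, 55.8]] slope 0.44 at0 55.2
```

>>> send_rows(
  rows=[
    [0, [0, 0, -5], 0],
    [0, [4.5, 4.55, 0], 0],
    [0, [4.5, 4.55, 0], 0],
    [0, [4.4, 4.55, 0], 0],
    [0, [0, 0, 0], 0],
    [0, [0, 0, 0], 0],
    [0, [0, 0, 0], 0],
  ],
)

```text
t: 35.62
tool_pos: [0.5256, 0.3069, 0.1766]
tool_rot: [1.434, 2.795, -0.0]
contact_force: [-0.8, -0.3, -0.4]
opening: -0.0002
grip_force: 0.0
```

Run:
```python
from h import *
go(W(-13,.7),.135)
im=ctrl.get_image('side');P=cloud(im);f=im['frame'];j=jig(P)
m=(abs(j[...,0]+13)<25)&(abs(j[...,1])<25)&(j[...,2]>140)&(j[...,2]<260)&(f.max(-1)<140)
s=j[m];h,e=np.histogram(s[:,2],np.arange(140,262,6));print(h.tolist())
```

```text
t 35.62 pos [0.5256 0.3069 0.1766] jig [-16.7  -2.9] yaw 35.7 op -0.0001794982417041693 F [-0.8 -0.3 -0.4] 
 -> shift [0.36 0.37 4.16] turn None
[21, 38, 50, 9, 0, 0, 0, 0, 0, 0, 2, 12, 40, 28, 30, 43, 30, 17, 26, 32]
```

>>> send_rows(
  rows=[
    [0, [0.36, 0.3, 2], 0],
    [0, [0, 0, 1.5], 0],
    [0, [0, 0, 0.7], 0],
    [0, [0, 0, 0], 0],
  ],
)

```text
t: 36.17
tool_pos: [0.5256, 0.312, 0.1333]
tool_rot: [-1.432, -2.795, 0.003]
contact_force: [0.8, -0.8, -0.4]
opening: -0.0002
grip_force: 0.0
```

>>> send_rows(
  rows=[
    [0, [0, 0, 0.3], 0],
    [0, [0, -0.3, 0.4], 0],
    [0, [0, -0.5, 0.5], 0],
    [0, [0, 0, 0], 0],
  ],
)

```text
t: 36.67
tool_pos: [0.5193, 0.3073, 0.1237]
tool_rot: [1.433, 2.796, -0.001]
contact_force: [-2.6, -2.8, 4.8]
opening: 0.0
grip_force: 2.1
```

```bash
cat > k.py <<'E'
from h import *
go(W(-60,.7),.045)
im=ctrl.get_image('top');j=jig(cloud(im));f=im['frame'].astype(int)
b=(f[...,2]>f[...,0]+50)&(j[...,2]>30)&(j[...,2]<150)&(abs(j[...,1])<56)&(j[...,0]<70)&(j[...,0]>-75); s=j[b]
p=np.polyfit(s[:,0],s[:,2],1); r=s[abs(s[:,2]-np.polyval(p,s[:,0]))<6]; p=np.polyfit(r[:,0],r[:,2],1) if len(r)>20 else p
print('leaf',len(r),-np.arctan(p[0]),'front x',np.percentile(r[:,0],1))
E
python3 k.py
```

```text
t 36.67 pos [0.5193 0.3073 0.1237] jig [-21.6   1.2] yaw 35.7 op 8.384870526024744e-06 F [-2.6 -2.8  4.8] 
 -> shift [-0.04 -3.83  7.87] turn None
leaf 620 0.607579666311015 front x -45.601481964650795
```

>>> send_rows(
  rows=[
    [0, [0, -0.46, 0.55], 0],
    [0, [0, -0.46, 0.55], 0],
    [0, [0, -0.41, 0.58], 0],
    [0, [0, -0.41, 0.58], 0],
    [0, [0, -0.35, 0.61], 0],
    [0, [0, -0.35, 0.61], 0],
    [0, [0, -0.29, 0.64], 0],
    [0, [0, -0.29, 0.64], 0],
    [0, [0, 0, 0], 0],
  ],
)

```text
t: 37.85
tool_pos: [0.4947, 0.29, 0.0738]
tool_rot: [-1.433, -2.795, 0.001]
contact_force: [-0.7, -0.2, -0.4]
opening: -0.0001
grip_force: 0.0
```

```bash
python3 k.py
```

```text
t 37.85 pos [0.4947 0.29   0.0738] jig [-51.7   1.4] yaw 35.7 op -0.00014499985692754337 F [-0.7 -0.2 -0.4] 
 -> shift [-0.07 -0.83  2.88] turn None
leaf 272 0.17845019612322582 front x -69.60200406445632
```

>>> send_rows(
  rows=[
    [0, [0, -0.22, 0.66], 0],
    [0, [0, -0.22, 0.66], 0],
    [0, [0, -0.16, 0.68], 0],
    [0, [0, -0.16, 0.6], 0],
    [0, [0, 0, 0.2], 0],
    [0, [0, 0, 0.1], 0],
    [0, [0, 0, 0], 0],
  ],
)

```text
t: 38.78
tool_pos: [0.4888, 0.2855, 0.0479]
tool_rot: [-1.432, -2.795, 0.002]
contact_force: [-7.5, -4.4, 14.0]
opening: -0.0002
grip_force: 6.9
```

```bash
python3 k.py
```

```text
t 38.77 pos [0.4888 0.2855 0.0479] jig [-59.1   1.2] yaw 35.7 op -0.0001534549040536288 F [-7.5 -4.4 14. ] 
 -> shift [-0.05 -0.09  0.29] turn None
leaf 200 -0.004624330034299231 front x -70.95877581596949
```

>>> send_rows(
  rows=[
    [0, [0, 0, 0.1], 0],
    [0, [0, 0, 0], 0],
    [0, [0, 0, -1], 0],
    [0, [0, 0, -4], 0],
    [0, [0, 0, -5], 0],
    [0, [0, -4, -3], 0],
    [0, [-5, -3, 0], 0],
    [0, [-5, 0, 0], 0],
    [0, [0, 0, 0], 0],
    [0, [0, 0, 0], 0],
  ],
)

```text
t: 40.08
tool_pos: [0.4904, 0.1638, 0.1745]
tool_rot: [-1.433, -2.795, -0.0]
contact_force: [-0.8, 0.6, 0.3]
opening: -0.0
grip_force: 0.0
```

```bash
python3 k.py
python3 - <<'E'
from h import *
T=np.array([.525,.003]);a=np.radians(24.75);tx=np.array([np.cos(a),np.sin(a)]);ty=np.array([-tx[1],tx[0]])
for n in('top','side'):
    im=ctrl.get_image(n);P=cloud(im);f=im['frame'];hsv=cv2.cvtColor(f,cv2.COLOR_RGB2HSV)
    c=np.stack([(P[...,:2]-T)@tx,(P[...,:2]-T)@ty,P[...,2]],-1)*1000
    m=(hsv[...,1]>60)&(abs(c[...,0])<36)&(abs(c[...,1])<96)&(c[...,2]<40)&(c[...,2]>0)
    print(n,'brush',m.sum(),np.percentile(c[m],[2,50,98],axis=0).round(1).tolist() if m.any() else '')
    if n=='top':
        j=jig(P);V,U=np.mgrid[:480,:640]
        for k,(u0,u1,v0,v1,h) in dict(oil=(190,245,265,320,.08),wax=(335,390,165,215,.05)).items():
            mm=(U>u0)&(U<u1)&(V>v0)&(V<v1)&(P[...,2]>h)&(P[...,2]<h+.015); print(k,mm.sum(),j[mm].mean(0).round(1))
        kn=(abs(j[...,0]+60)<12)&(abs(j[...,1])<12)&(j[...,2]>60); print('knob top',np.percentile(j[kn][:,2],95) if kn.any() else '')
        s=(j[...,2]>27)&(j[...,2]<35)&(abs(j[...,0])<60)&(abs(j[...,1])<62); q=j[s]; print('plate pts',s.sum(),np.percentile(q,[1,99],axis=0).round(1).tolist())
E
```

```text
t 40.08 pos [0.4904 0.1638 0.1745] jig [-128.8  -98.5] yaw 35.7 op -4.712113345448704e-05 F [-0.8  0.6  0.3] 
 -> shift [ 9.91  6.88 12.96] turn None
leaf 2317 0.00039215490243945696 front x -70.75018152247765
top brush 226 [[-6.1, -94.0, 4.8], [1.9, 38.1, 11.5], [9.6, 77.9, 14.8]]
oil 488 [  3.5 175.4  88.7]
wax 129 [  28.  -181.7   59.5]
knob top 76.56858046335302
plate pts 1133 [[-48.0, -53.7, 28.5], [48.6, 32.9, 34.6]]
side brush 392 [[-10.2, -26.1, 5.0], [-1.8, 22.4, 10.4], [10.1, 78.2, 13.6]]
```

```bash
python3 -c "
from station import ctrl
print(ctrl.finish_job())"
```

```text
the job is handed in; nothing more can be done
None
```

I handed the job in at about 40 s of robot time. At the last check the brush was flat in the tray, the plate square and home on both pegs, the leaf fully shut and the arm clear; the hand-in call returned no verdict, and I viewed 12 pictures against the limit of 10.

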